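# Turn the lab timer over, brace it against the retort stand and start it

### The arm

A 6-joint arm with a two-finger parallel gripper is mounted at the origin on the work surface. World frame = base frame: x ahead of the robot, y to its left, z up, the work surface at z = 0. Lengths are in m, angles in rad, forces in N, time in s.
With the tool pointing down it reaches from about 0.35 to 0.85 m from the base axis. Payload 8.1 kg.
Tool frame: the origin (TCP) lies midway between the tips of the shut fingers; the grasp point (between the pads) lies 19 mm behind it (robot.tcp_to_grasp is the distance from the TCP to the grasp point, in m); x points along the fingers, y is the direction in which the jaws open and shut, and the axes are right-handed (so a half turn about x gives the same grasp; the last joint's range is limited). The gripper opens to 93 mm and grips with 3 to 60 N. Pads are 15 mm wide; open, the fingers measure 128 mm over their backs; the gripper's body (75 mm by 188 mm) begins 65 mm behind the grasp point.
Start: joints at [-1.242, 0.13, 1.488, -0, 1.523, -0.085], TCP at [0.241, -0.549, 0.219] pointing down, gripper open.
Joint ranges: [-2.96, 2.96], [-0.89, 2.26], [0.02, 2.5], [-1.34, 4.48], [0, 2.73], [-2.66, 2.66]. Speed limits (rad/s): [2.39, 2.39, 2.79, 3.14, 3.14, 3.14].

### API

Orientations are given as a rotation vector (axis times angle).
In Python, from plant import robot gives the robot as it stands.
- The arm moves only by the tool play_rows, never from a script. Its argument "plan" is a list of rows, each an object with "slide": the shift along the world's x, y, z as a fraction of full scale, a list of three; "roll": the turn about the world's z as a fraction of full scale; "fingers": the gripper command: -1 is shut, 1 is fully open, values between are in proportion. A call has 1 to 20 rows; each row shifts and turns the commanded pose from where the row before left it; what a row does not reach is not made up. Full scale, the value 1, is 30 mm for a shift and 8 degrees for a turn. A row lasts 1/8 s, in which the tool goes at most 62.5 mm and 10.7 degrees, less where a joint would pass 70% of its speed; a pose out of reach is approached as far as the arm can. A call with a number of a shift or a turn outside -1 to 1 is refused whole. A call with a gripper value outside its range is refused whole. The fingers move at their own pace and stop on an object; "squeeze" is the grip in N (left out, the last holds). Time passes only in rows, so rows that do not move let the fingers close. It gives the time, the measured TCP pose, the force and the opening at its end, in the units of the state.
- robot.read_state(): the state, without advancing time (a new reading comes with each control period).
- robot.read_camera(name): name is "scene" or "top"; returns the picture (480x640x3 uint8, red, green, blue); there is no depth.
- robot.get_calibration(name): a dict with "fx", "fy", "cx", "cy" (pixels), "distortion" ([k1, k2, p1, p2, k3] as OpenCV has them; the pictures are not rectified), "R" (3x3) and "t" (3): a world point X has camera coordinates R X + t. Camera axes: x right, y down, z forward; pixel columns grow to the right and rows downward; lengths in m; the calibration is good to about 2 mm. A picture is of the moment at which its call begins. get_calibration takes no time and is no camera call.
- robot.close_job(): hands the job in, once; it reports no verdict.
Trained networks look in the newest picture that a camera, given by its name, has taken for a name from the list of things; names that differ only in an ending like _2 or _b are one class to them, and where a whole thing is asked for, a point or a joint stands for the part that bears it (a point fixed in the world has none). Each returns a list of dicts, best first, with "p" (0 to 1); they miss things now and then, are a little off and sometimes report something else, mostly with a low value. They report only what shows in the picture. A call takes as long as a camera call.
- robot.boxes_of(camera, target): "extent" ([centre column, centre row, width, height] in pixels, round what is visible of it).
- robot.regions_of(camera, target): "region" (480x640 bool, what is visible of it) and "extent" ([centre column, centre row, width, height] in pixels, round what is visible of it).
- robot.mark_of(camera, target): "point" ([column, row] in pixels: a listed point, or the origin of a listed thing).
The state is a dict: "t": time; "q": joint angles; "dq": joint speeds; "joint_torque": joint torques, N m; "tool_pos": TCP position; "orientation": TCP orientation; "force": force on the tool from outside, world axes, zero at the start; "wrist_torque": the same for the moment, N m; "opening": finger opening in m.
Only numpy, scipy, OpenCV 4.12 (cv2) and the standard library are available. Lean on these libraries where they do the work, as an engineer would, in place of code of your own. Each camera call takes 0.05 s, during which the arm holds its last target.

### The job

The lab timer has been left face down on the bench. Turn it face up and lay it on its back with its foot end flat against the long edge of the retort stand's heavy base that faces the timer, and, only when it is braced there, push the start button on its other end fully in for about half a second and let go. Set the timer down gently each time, and leave it there, display up; do not disturb the other loose things.

Things in the scene. Friction and masses are not known exactly. Their poses are not given: they have to be found in the camera images.
- timer: lab timer: white case with grey bumpers at both ends, 96 mm long (x), 58 wide (y), 34 thick (z), about 0.17 kg; its face has a black panel and pale display. Origin at the case centre; +x to the flat foot end, -x to the end with the round orange start button, +z out of the face. Starts flat, face down, to the right of the stand, its button end pointing left (+y, within 45 degrees)
- timer_foot (a point): the centre of the flat foot end of the timer (timer x = +48 mm), axes as the timer; the foot end is flat and square, 58 x 34 mm, and the timer can stand upright on it
- button_end (a point): centre of the outer end of the start button: an orange plunger 24 mm in diameter on the case's long axis, at mid thickness (17 mm above the bench when the timer lies flat); it stands 14 mm beyond the case end (62 mm from the timer's origin) when out, 9 mm when fully in. Axes as the timer
- start_button (a joint): travel of the start button into the case, m: 0 when out, 0.005 fully in; a spring pushes it out (3 N to start moving, 6 N fully in), so it springs back when let go. The unbraced timer slides on the bench at about 0.7 to 1.5 N
- stand: retort stand, fixed: flat black base plate 125 mm (x) by 200 mm (y) by 20 mm thick; a 12 mm steel rod rises 580 mm at x = +42 mm, y = 0, with a clamp at 470 mm height along +x. Origin at the centre of the base's underside, z up, +x to the robot's left (within 15 degrees). Facing long edge: the upright side at x = -62.5 mm. The braced timer's x axis lies along the stand's x axis
- stop_edge (a point): the middle of the top of the base plate's long edge that faces the timer (stand x = -62.5 mm, y = 0, z = 20 mm), axes as the stand
- table: the tiled bench top, its surface at z = 0; the strip between the timer and the stand is clear
- meter: blue handheld meter lying face up, 125 x 56 x 26 mm with a steel plug 12 mm long at its +x end; origin at the centre of its underside; a bystander beside the timer
- amber_bottle: amber glass bottle with black cap, 56 mm in diameter, 105 mm high; origin at the centre of its underside; a bystander
- white_jar: white jar with red cap, 64 mm in diameter, 75 mm high; origin at the centre of its underside; a bystander
- beaker: small empty glass beaker, 68 mm in diameter, 85 mm high; origin at the centre of its underside; a bystander
- dish: shallow glass dish, 90 mm in diameter, 16 mm high; origin at the centre of its underside; a bystander
- spatula: flat steel spatula lying on the bench, far to the right, 185 mm long (its x), 18 mm wide, 5 mm thick; origin on its underside near the middle; a bystander

How it is judged:
On the way, in this order (a step that is already met when the one before it is completed fails the run):
1. the timer lies flat on its back, face up, with its button out (angle between timer's own z axis and vertical below 0.1 rad and height (world z) of timer between 0.012 and 0.023 m and value of joint start_button below 0.002 m), for 0.2 s.
2. the start button is fully in (at least 4 mm) while the timer lies braced against the facing long edge of the stand's base and presses on it (angle between timer's own z axis and vertical below 0.1 rad and height (world z) of timer between 0.012 and 0.023 m and x of timer_foot in the frame of stand between -0.0665 and -0.0595 m and y of timer_foot in the frame of stand between -0.075 and 0.075 m and angle between the x axis of timer and the x axis of stand, either way round below 0.1 rad and value of joint start_button above 0.004 m and contact force between timer and stand above 1.5 N), for 0.3 s.
At the end, for the whole second after the job is handed in: the timer lies at rest on its back on the bench, face up within 0.1 rad, its foot end within 4 mm of the facing long edge of the stand's base, square to it within 0.1 rad and not more than 75 mm off the middle of that edge; the start button has sprung out again (angle between timer's own z axis and vertical below 0.1 rad and height (world z) of timer between 0.012 and 0.023 m and x of timer_foot in the frame of stand between -0.0665 and -0.0595 m and y of timer_foot in the frame of stand between -0.075 and 0.075 m and angle between the x axis of timer and the x axis of stand, either way round below 0.1 rad and value of joint start_button below 0.001 m and linear speed of timer below 0.01 m/s and angular speed of timer below 0.05 rad/s); the robot touches nothing.
It fails at once if the start button is pushed in (over 3.5 mm) while the timer is not braced face up against the stand's base (value of joint start_button above 0.0035 m and not (x of timer_foot in the frame of stand between -0.0705 and -0.0565 m and y of timer_foot in the frame of stand between -0.085 and 0.085 m and angle between timer's own z axis and vertical below 0.15 rad)).
It fails at once if the timer is dropped or slammed on the bench (over 60 N) (contact force between timer and table above 60 N).
It fails at once if a bystander is moved by more than 25 mm (distance of any of meter, amber_bottle, white_jar, beaker, dish, spatula from where it was at the start of the episode above 0.025 m).
It also fails if it takes over 67 s, if anything falls off the work surface, if the arm or the gripper's body presses on something with over 40 N, if the wrist force passes 120 N, or if a joint passes its speed limit or range.

## Working session

There is one attempt and no reset: what is moved stays moved. The work goes in short steps, Python scripts to look and compute and a tool call to move; the robot and the scene stay as the last step left them, time stands still between calls to the robot, and variables do not carry over. Pictures are saved under pics/ and viewed, and the job is handed in when it is done.

Besides the shell and the picture viewer there is one more tool, called after "Call:" as name([rows], argument=value, ...), one row to a line, values as JSON. play_rows: Moves the arm, as the interface text tells. Its arguments: {"type":"object","properties":{"plan":{"type":"array","items":{"type":"object","properties":{"slide":{"type":"array","items":{"type":"number","minimum":-1,"maximum":1}},"roll":{"type":"number","minimum":-1,"maximum":1},"fingers":{"type":"number"}}}},"squeeze":{"type":"number"}},"required":["plan"]}

```bash
ls; mkdir -p pics; python3 - <<'E'
from plant import robot
import cv2
for n in("scene","top"):
    im=robot.read_camera(n); cv2.imwrite(f"pics/{n}0.png",im[:,:,::-1])
    c=robot.get_calibration(n); print(n,c)
    for t in("timer","timer_foot","button_end","stop_edge","stand","meter","amber_bottle","white_jar","beaker","dish"):
        print(t,[(round(d['p'],2),[round(float(v)) for v in d['point']]) for d in robot.mark_of(n,t)[:2]])
print(robot.read_state())
E
```

```text
pics
scene {'fx': 442.9823211399412, 'fy': 442.9823211399412, 'cx': 319.06666910957415, 'cy': 240.226898352988, 'distortion': array([-0.01183875,  0.        ,  0.        ,  0.        ,  0.        ]), 'R': array([[ 0.25546545,  0.96677276,  0.00937188],
       [ 0.76443381, -0.1960445 , -0.61417221],
       [-0.59192766,  0.16406396, -0.78911638]]), 't': array([-0.09146105, -0.38175759,  1.55423257])}
timer [(0.68, [268, 226])]
timer_foot [(0.71, [248, 222]), (0.22, [321, 220])]
button_end [(0.53, [287, 232])]
stop_edge [(0.76, [410, 247])]
stand [(0.74, [428, 246])]
meter [(0.78, [278, 276])]
amber_bottle [(0.68, [365, 306]), (0.21, [169, 239])]
white_jar [(0.91, [302, 323])]
beaker [(0.83, [414, 178])]
dish [(0.6, [166, 240])]
top {'fx': 559.5330961909226, 'fy': 559.5330961909226, 'cx': 326.5320691630436, 'cy': 236.66524138340276, 'distortion': array([-0.18132308,  0.        ,  0.        ,  0.        ,  0.        ]), 'R': array([[ 0.006267  , -0.99951137, -0.03062269],
       [-0.99331118, -0.00269141, -0.11543679],
       [ 0.11529796,  0.0311413 , -0.99284269]]), 't': array([-0.03
[... 357 characters left out ...]
 197])]
dish [(0.87, [520, 303])]
{'t': 1.1, 'q': array([-1.24238882e+00,  1.30406686e-01,  1.48818890e+00, -3.15006873e-05,
        1.52298920e+00, -8.53904347e-02]), 'dq': array([ 1.16017813e-03, -1.84303001e-04, -3.41410365e-04, -5.93391525e-04,
       -8.56783729e-05,  1.69282283e-03]), 'joint_torque': array([-1.91564727e-04, -5.59777951e+01, -4.92061579e+01,  7.69267115e-02,
        2.26409663e-02, -1.29697631e-05]), 'tool_pos': array([ 0.2412724 , -0.54936494,  0.21863732]), 'orientation': array([ 1.993412  ,  0.41841871, -1.99347367]), 'force': array([ 0.53519657, -0.45414509, -0.51734407]), 'wrist_torque': array([ 0.02316789, -0.01070216, -0.03695729]), 'opening': 0.0928049018289812}
```

View pics/scene0.png

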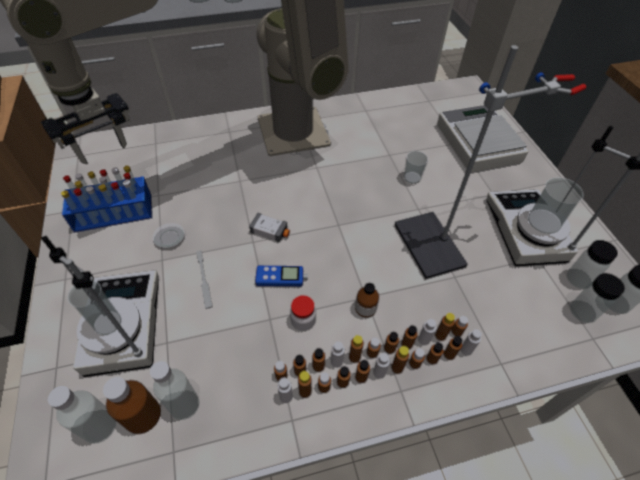

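View pics/top0.png

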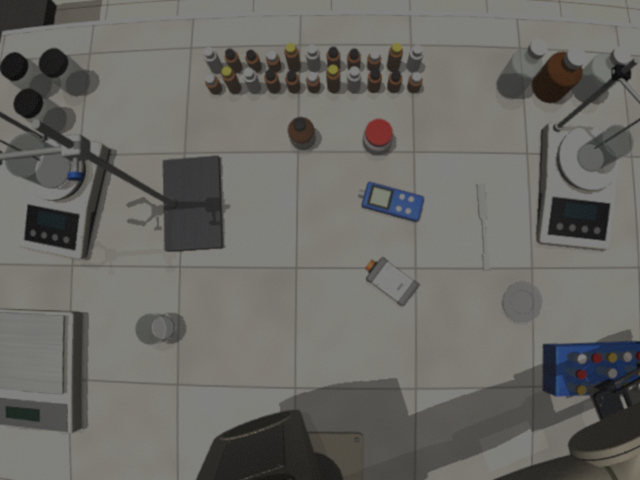

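```bash
cat > h.py <<'E'
import numpy as np,cv2
from plant import robot
def px2w(n,p,z):
    c=robot.get_calibration(n);K=np.array([[c['fx'],0,c['cx']],[0,c['fy'],c['cy']],[0,0,1]])
    u=cv2.undistortPoints(np.array(p,float).reshape(-1,1,2),K,c['distortion']).reshape(-1,2)
    R,t=np.array(c['R']),np.array(c['t']);C=-R.T@t
    d=np.c_[u,np.ones(len(u))]@R
    return C+d*((np.reshape(z,-1)-C[2])/d[:,2])[:,None]
def w2px(n,X):
    c=robot.get_calibration(n);K=np.array([[c['fx'],0,c['cx']],[0,c['fy'],c['cy']],[0,0,1]])
    return cv2.projectPoints(np.array(X,float).reshape(-1,1,3),cv2.Rodrigues(np.array(c['R']))[0],np.array(c['t']),K,c['distortion'])[0].reshape(-1,2)
E
python3 - <<'E'
from h import *
im=cv2.imread("pics/top0.png")
print('C',[(-np.array(robot.get_calibration(n)['R']).T@robot.get_calibration(n)['t']).round(3) for n in('top','scene')])
a=cv2.resize(im[250:315,350:430],None,fx=7,fy=7,interpolation=cv2.INTER_CUBIC)
b=cv2.resize(im[145:260,150:235],None,fx=5,fy=5,interpolation=cv2.INTER_CUBIC)
cv2.imwrite("pics/a.png",a);cv2.imwrite("pics/b.png",b)
# region rect
for t in("timer","stand"):
  for n in("top","scene"):
    r=robot.regions_of(n,t)
    if r:
        m=r[0]['region'].astype(np.uint8)
        q=cv2.boxPoints(cv2.minAreaRect(cv2.findNonZero(m)))
        print(t,n,r[0]['p'],q.round(1).tolist(),px2w(n,q,[.034 if t=='timer' else .02]).round(3).tolist())
for t,z,p in(("timer",.017,(394,284)),("foot",.017,(416,293)),("btn",.017,(364,262)),("stop",.02,(220,194)),("meter",.0,(394,202)),("bot",0,(303,135)),("beak",0,(168,333))):
    print(t,px2w("top",p,[z]).round(3))
for t,z,p in(("timer",.017,(268,226)),("foot",.017,(248,222)),("btn",.017,(287,232)),("stop",.02,(410,247)),("meter",0,(278,276)),("beak",0,(414,178))):
    print(t,px2w("scene",p,[z]).round(3))
E
```

```text
C [array([ 0.38 , -0.068,  1.176]), array([ 1.235, -0.241,  0.993])]
timer top 0.71 [[359.5, 273.79998779296875], [376.29998779296875, 251.6999969482422], [419.20001220703125, 284.20001220703125], [402.3999938964844, 306.3999938964844]] [[0.437, -0.1, 0.034], [0.482, -0.134, 0.034], [0.416, -0.222, 0.034], [0.371, -0.187, 0.034]]
timer scene 0.95 [[247.39999389648438, 232.60000610351562], [254.0, 211.10000610351562], [292.70001220703125, 223.10000610351562], [286.1000061035156, 244.5]] [[0.44, -0.228, 0.034], [0.366, -0.197, 0.034], [0.438, -0.099, 0.034], [0.508, -0.133, 0.034]]
stand top 0.77 [[-12.899999618530273, 213.60000610351562], [7.800000190734863, 113.0], [240.5, 160.8000030517578], [219.8000030517578, 261.3999938964844]] [[0.566, 0.757, 0.02], [0.808, 0.728, 0.02], [0.677, 0.154, 0.02], [0.462, 0.192, 0.02]]
stand scene 0.57 [[373.3999938964844, 244.5], [513.2999877929688, 35.099998474121094], [587.0999755859375, 84.4000015258789], [447.1000061035156, 293.79998779296875]] [[0.557, 0.103, 0.02], [-0.392, 1.086, 0.02], [0.02, 1.171, 0.02], [0.754, 0.233, 0.02]]
timer [[ 0.417 -0.171  0.017]]
foot [[ 0.398 -0.217  0.017]]
btn [[ 0.462 -0.109  0.017]]
stop [[0.605 0.196 0.02 ]]
meter [[ 0.592 -0.174  0.   ]]
bot [[0.74  0.022 0.   ]]
beak [[0.309 0.307 0.   ]]
timer [[ 0.417 -0.167  0.017]]
foot [[ 0.388 -0.22   0.017]]
btn [[ 0.452 -0.119  0.017]]
stop [[0.591 0.198 0.02 ]]
meter [[ 0.58  -0.172 -0.   ]]
beak [[0.322 0.324 0.   ]]
```

View pics/a.png

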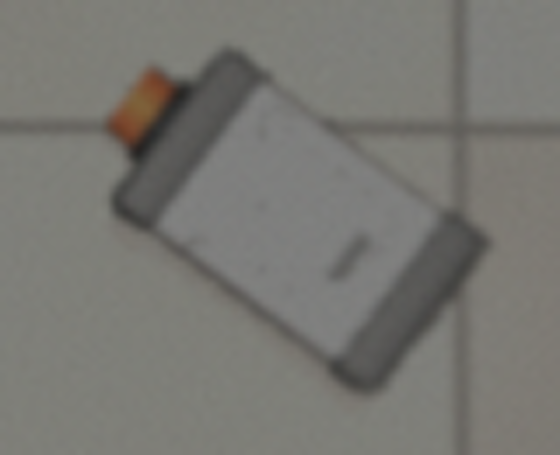

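View pics/b.png

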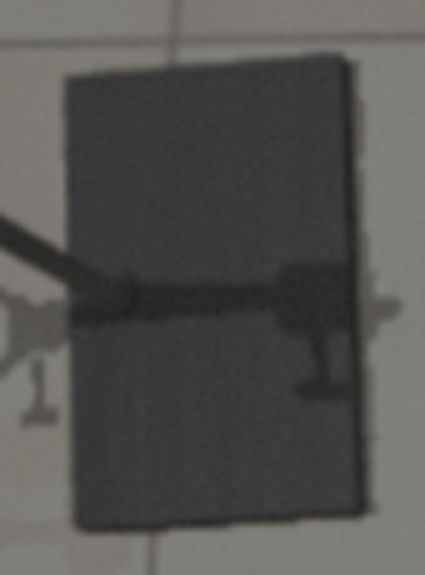

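```bash
python3 - <<'E'
from h import *
A=(np.array([(232,45),(112,205),(490,240),(365,395),(130,105)])+.5)/7-.5+[350,250]
w=px2w("top",A,[.034]*4+[.017]);print(w.round(3))
b=(w[0]+w[1])/2;f=(w[2]+w[3])/2
print("timer centre",(b+f)/2,"len",np.linalg.norm(f-b),"dir to foot deg",np.degrees(np.arctan2(*(f-b)[[1,0]])), "w",np.linalg.norm(w[0]-w[1]),np.linalg.norm(w[2]-w[3]))
d=w[0]-w[1];print("perp dir",np.degrees(np.arctan2(d[1],d[0])))
S=(np.array([(66,76),(343,57),(358,515),(78,530)])+.5)/5-.5+[150,145]
s=px2w("top",S,[.02]);print(s.round(4));e=s[1]-s[2]
print("edge mid",(s[1]+s[2])/2,np.linalg.norm(e),"edge ang",np.degrees(np.arctan2(e[1],e[0])), "short", np.linalg.norm(s[0]-s[1]),np.degrees(np.arctan2(*(s[0]-s[1])[[1,0]])))
from scipy.spatial.transform import Rotation as Ro
print(Ro.from_rotvec(robot.read_state()['orientation']).as_matrix().round(3))
E
```

```text
[[ 0.473 -0.147  0.034]
 [ 0.426 -0.112  0.034]
 [ 0.416 -0.222  0.034]
 [ 0.371 -0.185  0.034]
 [ 0.457 -0.118  0.017]]
timer centre [ 0.42193558 -0.1666934   0.034     ] len 0.09302283297907225 dir to foot deg -126.95606381885456 w 0.058535710526072975 0.05809381494388411
perp dir -36.85582370586048
[[0.6821 0.3266 0.02  ]
 [0.6887 0.2031 0.02  ]
 [0.4907 0.1901 0.02  ]
 [0.4837 0.3119 0.02  ]]
edge mid [0.58971723 0.19660646 0.02      ] 0.19845136438379432 edge ang 3.7777430443492097 short 0.12364568725860609 93.07032810358244
[[ 0.     0.402 -0.916]
 [ 0.    -0.916 -0.402]
 [-1.    -0.    -0.   ]]
```

Call:
play_rows([
  {"slide": [0.45, 0.91, 0], "roll": 0.245, "fingers": 1},
  {"slide": [0.45, 0.91, 0], "roll": 0.245, "fingers": 1},
  {"slide": [0.45, 0.91, 0], "roll": 0.245, "fingers": 1},
  {"slide": [0.45, 0.91, 0], "roll": 0.245, "fingers": 1},
  {"slide": [0.45, 0.91, 0], "roll": 0.245, "fingers": 1},
  {"slide": [0.45, 0.91, 0], "roll": 0.245, "fingers": 1},
  {"slide": [0.45, 0.91, 0], "roll": 0.245, "fingers": 1},
  {"slide": [0.45, 0.91, 0], "roll": 0.245, "fingers": 1},
  {"slide": [0.45, 0.91, 0], "roll": 0.245, "fingers": 1},
  {"slide": [0.45, 0.91, 0], "roll": 0.245, "fingers": 1},
  {"slide": [0.45, 0.91, 0], "roll": 0.245, "fingers": 1},
  {"slide": [0.45, 0.91, 0], "roll": 0.245, "fingers": 1},
  {"slide": [0.45, 0.91, 0], "roll": 0.245, "fingers": 1},
  {"slide": [0.45, 0.91, 0], "roll": 0.245, "fingers": 1},
  {"slide": [0.45, 0.91, 0], "roll": 0.245, "fingers": 1},
  {"slide": [0, 0, 0], "roll": 0, "fingers": 1},
  {"slide": [0, 0, 0], "roll": 0, "fingers": 1},
], squeeze=4)

```text
t: 3.42
tool_pos: [0.4436, -0.1402, 0.2187]
orientation: [1.665, 0.832, -1.666]
force: [-0.0, -0.1, 0.1]
opening: 0.0932
```

Call:
play_rows([
  {"slide": [0, 0.067, -1], "fingers": 1},
  {"slide": [0, 0, -1], "fingers": 1},
  {"slide": [0, 0, -1], "fingers": 1},
  {"slide": [0, 0, -1], "fingers": 1},
  {"slide": [0, 0, -1], "fingers": 1},
  {"slide": [0, 0, -0.8], "fingers": 1},
  {"slide": [0, 0, 0], "fingers": 1},
])

```text
$.plan[0]: bad value
```

```bash
python3 - <<'E'
from h import *
from scipy.spatial.transform import Rotation as Ro
s=robot.read_state();M=Ro.from_rotvec(s['orientation']).as_matrix();print(s['tool_pos'],np.degrees(np.arctan2(M[1,1],M[0,1])),s['force'])
im=robot.read_camera("scene")
cv2.imwrite("pics/s1.png",cv2.resize(im[160:300,180:360,::-1],None,fx=4,fy=4))
E
```

```text
[ 0.44361567 -0.14020353  0.21868154] -36.89250398712864 [-0.01256905 -0.06178105  0.1367603 ]
```

View pics/s1.png

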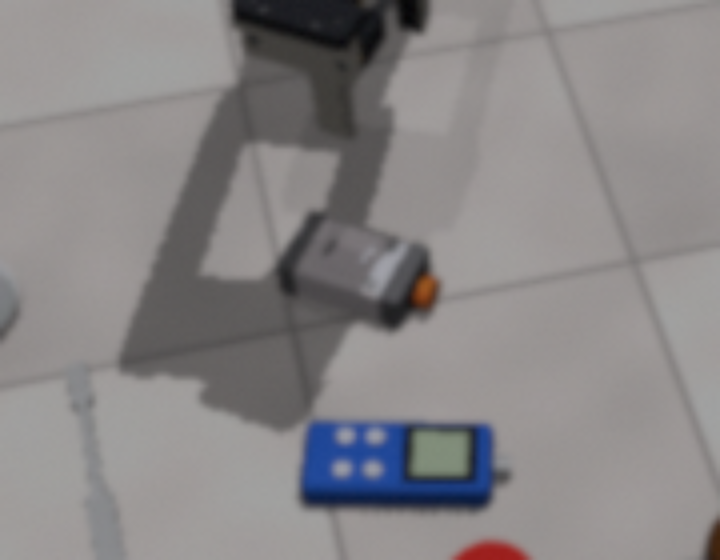

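Call:
play_rows([
  {"slide": [0, 0.067, -1], "roll": 0, "fingers": 1},
  {"slide": [0, 0, -1], "roll": 0, "fingers": 1},
  {"slide": [0, 0, -1], "roll": 0, "fingers": 1},
  {"slide": [0, 0, -1], "roll": 0, "fingers": 1},
  {"slide": [0, 0, -1], "roll": 0, "fingers": 1},
  {"slide": [0, 0, -0.8], "roll": 0, "fingers": 1},
  {"slide": [0, 0, 0], "roll": 0, "fingers": 1},
])

```text
t: 4.35
tool_pos: [0.4417, -0.1379, 0.0427]
orientation: [1.665, 0.835, -1.67]
force: [-1.9, 0.4, -0.7]
opening: 0.0929
```

```bash
python3 - <<'E'
from h import *
s=robot.read_state();print(s['tool_pos'],s['force'])
im=robot.read_camera("scene")
cv2.imwrite("pics/s2.png",cv2.resize(im[160:300,180:360,::-1],None,fx=4,fy=4))
E
```

```text
[ 0.44165056 -0.13792644  0.04273846] [-1.94166855  0.38563746 -0.65982204]
```

View pics/s2.png

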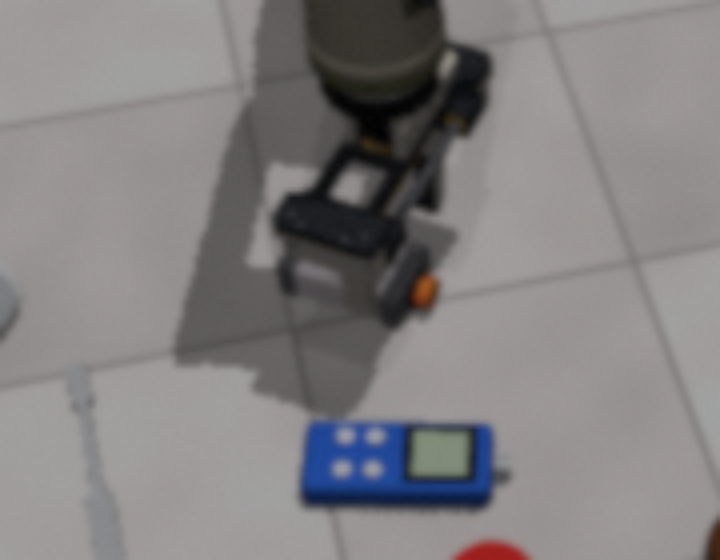

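Call:
play_rows([
  {"slide": [0, 0, -0.6], "roll": 0, "fingers": 1},
  {"slide": [0, 0, -0.4], "roll": 0, "fingers": 1},
  {"slide": [0, 0, 0], "roll": 0, "fingers": 1},
  {"slide": [0, 0, 0], "roll": 0, "fingers": 1},
])

```text
t: 4.9
tool_pos: [0.4442, -0.1381, 0.0154]
orientation: [1.666, 0.832, -1.665]
force: [-0.1, -0.3, 0.6]
opening: 0.0928
```

Down to 5 mm, then close with a light grip.

Call:
play_rows([
  {"slide": [0, 0, -0.2], "roll": 0, "fingers": 1},
  {"slide": [0, 0, -0.15], "roll": 0, "fingers": 1},
  {"slide": [0, 0, 0], "roll": 0, "fingers": 0.4},
  {"slide": [0, 0, 0], "roll": 0, "fingers": -1},
  {"slide": [0, 0, 0], "roll": 0, "fingers": -1},
  {"slide": [0, 0, 0], "roll": 0, "fingers": -1},
  {"slide": [0, 0, 0], "roll": 0, "fingers": -1},
], squeeze=4)

```text
t: 5.78
tool_pos: [0.4439, -0.1379, 0.0043]
orientation: [1.666, 0.832, -1.665]
force: [-0.0, -0.1, 0.4]
opening: 0.0584
```

Gripped (58 mm). Lift slowly so that it can pivot, and look.

Call:
play_rows([
  {"slide": [0, 0, 0.2], "roll": 0, "fingers": -1},
  {"slide": [0, 0, 0.4], "roll": 0, "fingers": -1},
  {"slide": [0, 0, 0.4], "roll": 0, "fingers": -1},
  {"slide": [0, 0, 0.4], "roll": 0, "fingers": -1},
  {"slide": [0, 0, 0.4], "roll": 0, "fingers": -1},
  {"slide": [0, 0, 0.4], "roll": 0, "fingers": -1},
  {"slide": [0, 0, 0.4], "roll": 0, "fingers": -1},
  {"slide": [0, 0, 0], "roll": 0, "fingers": -1},
])

```text
t: 6.78
tool_pos: [0.4447, -0.1382, 0.0835]
orientation: [1.667, 0.83, -1.664]
force: [-0.8, 0.2, -1.9]
opening: 0.0579
```

```bash
python3 - <<'E'
from h import *
s=robot.read_state();print(s['tool_pos'],s['force'])
im=robot.read_camera("scene")
cv2.imwrite("pics/s3.png",cv2.resize(im[140:280,200:380,::-1],None,fx=4,fy=4))
E
```

```text
[ 0.44466704 -0.13824846  0.0834805 ] [-0.76005209  0.17088081 -1.88513049]
```

View pics/s3.png

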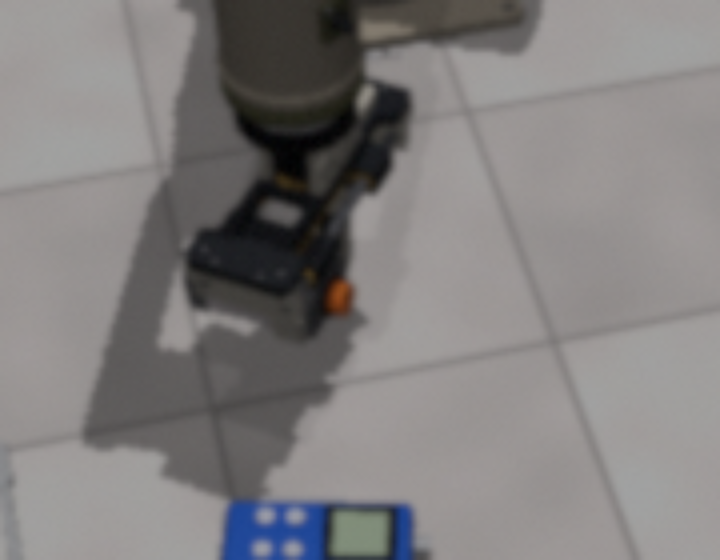

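Call:
play_rows([
  {"slide": [0, 0, -0.8], "roll": 0, "fingers": -1},
  {"slide": [0, 0, -0.8], "roll": 0, "fingers": -1},
  {"slide": [0, 0, -0.3], "roll": 0, "fingers": -1},
  {"slide": [0, 0, 0], "roll": 0, "fingers": -1},
  {"slide": [0, 0, 0], "roll": 0, "fingers": -1},
  {"slide": [0, 0, 0], "roll": 0, "fingers": -1},
], squeeze=3)

```text
t: 7.58
tool_pos: [0.4444, -0.1381, 0.0259]
orientation: [1.666, 0.831, -1.665]
force: [0.1, -0.7, -1.8]
opening: 0.0581
```

```bash
python3 - <<'E'
from h import *
s=robot.read_state();print(s['tool_pos'],s['force'])
im=robot.read_camera("scene")
cv2.imwrite("pics/s4.png",cv2.resize(im[140:280,200:380,::-1],None,fx=4,fy=4))
im=robot.read_camera("top")
cv2.imwrite("pics/t4.png",cv2.resize(im[220:340,320:460,::-1],None,fx=4,fy=4))
E
```

```text
[ 0.44437892 -0.13813861  0.02594144] [ 0.07992932 -0.69883901 -1.84056371]
```

View pics/s4.png

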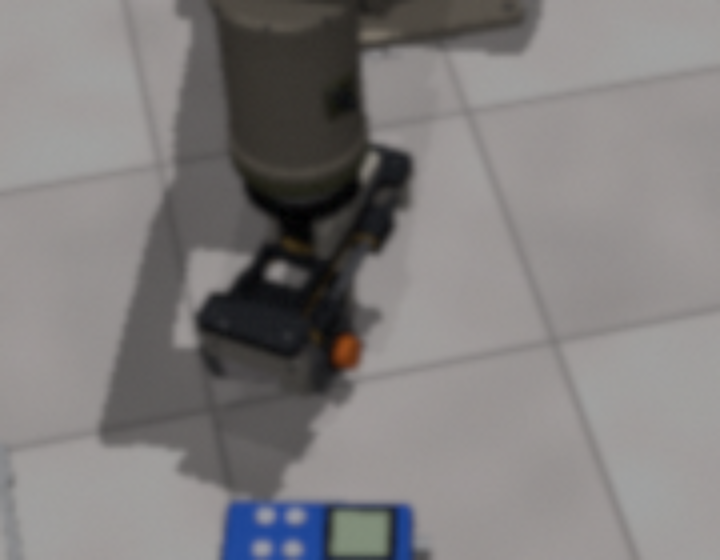

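View pics/t4.png

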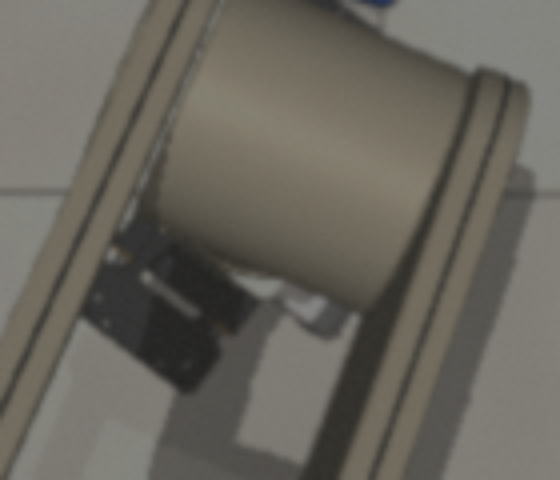

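```bash
cat >> h.py <<'E'
def pred(p,yaw,ang,xp,zp,pt,n="scene"):
    # p pivot world, yaw dir of -x(timer) horizontally(deg), ang rotation deg (0=face down flat, 90 upright on foot, 180 face up), xp,zp pivot timer coords; pt timer coords
    u=np.array([np.cos(np.radians(yaw)),np.sin(np.radians(yaw)),0]);k=np.array([0,0,1.])
    a=np.radians(ang); X=-(np.cos(a)*u+np.sin(a)*k); Z=np.sin(a)*u-np.cos(a)*k; Y=np.cross(Z,X)
    pt=np.atleast_2d(pt); q=np.array(p)+(pt[:,[0]]-xp)*X+pt[:,[1]]*Y+(pt[:,[2]]-zp)*Z
    return q,w2px(n,q)
E
python3 - <<'E'
from h import *
for z in(.0835,.0259):
  for a in(0,10,20,30,50):
    q,x=pred([.4444,-.138,z+.019],53,a,-.036,-.006,[[-.058,0,0],[.048,-.029,-.017]])
    print(z,a,x.round(1).tolist(),q[1,2].round(3))
E
```

```text
0.0835 0 [[285.5, 215.0], [244.5, 206.8]] 0.114
0.0835 10 [[285.6, 214.1], [244.9, 210.5]] 0.099
0.0835 20 [[285.6, 213.1], [246.2, 214.3]] 0.084
0.0835 30 [[285.3, 212.1], [248.3, 218.1]] 0.07
0.0835 50 [[284.0, 209.9], [254.4, 225.6]] 0.045
0.0259 0 [[286.5, 228.7], [247.0, 220.8]] 0.056
0.0259 10 [[286.7, 227.8], [247.5, 224.2]] 0.041
0.0259 20 [[286.6, 226.9], [248.7, 227.7]] 0.027
0.0259 30 [[286.3, 225.9], [250.6, 231.4]] 0.012
0.0259 50 [[285.1, 223.9], [256.5, 238.4]] -0.012
```

```bash
cat >> h.py <<'E'
def overlay(im,p,yaw,ang,xp,zp,off,sc,col,n="scene"):
    c=np.array([[x,y,z] for x in(-.048,.048) for y in(-.029,.029) for z in(-.017,.017)])
    px=(pred(p,yaw,ang,xp,zp,c,n)[1]-off+.5)*sc-.5
    for i in range(8):
        for b in(1,2,4):
            j=i|b
            if j!=i: cv2.line(im,tuple(int(v) for v in px[i]),tuple(int(v) for v in px[j]),col,1)
E
python3 - <<'E'
from h import *
out=[]
for f,z in(("s3",.0835),("s4",.0259)):
  for a in(0,15):
    im=cv2.imread(f"pics/{f}.png"); overlay(im,[.4444,-.138,z+.019],53,a,-.036,-.006,[200,140],4,(0,255,0)); out.append(im[180:420,100:460])
cv2.imwrite("pics/o1.png",np.vstack([np.hstack(out[:2]),np.hstack(out[2:])]))
E
```

```text
(no output)
```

View pics/o1.png

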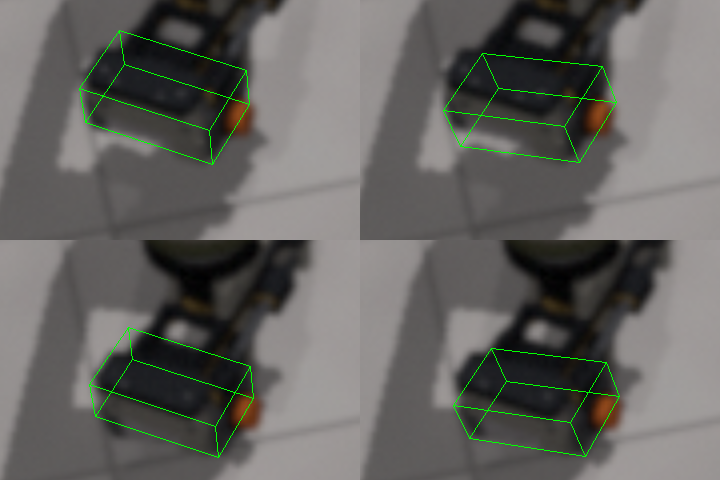

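Call:
play_rows([
  {"slide": [0, 0, 0.8], "roll": 0, "fingers": -1},
  {"slide": [0, 0, 0], "roll": 0, "fingers": -1},
  {"slide": [0, 0, 0.8], "roll": 0, "fingers": -1},
  {"slide": [0, 0, 0], "roll": 0, "fingers": -1},
  {"slide": [0, 0, 0.8], "roll": 0, "fingers": -1},
  {"slide": [0, 0, -0.8], "roll": 0, "fingers": -1},
  {"slide": [0, 0, 0.8], "roll": 0, "fingers": -1},
  {"slide": [0, 0, -0.8], "roll": 0, "fingers": -1},
  {"slide": [0, 0, 0.8], "roll": 0, "fingers": -1},
  {"slide": [0, 0, 0], "roll": 0, "fingers": -1},
])

```text
t: 8.93
tool_pos: [0.4446, -0.1382, 0.0973]
orientation: [1.666, 0.831, -1.664]
force: [-0.6, -0.4, -2.3]
opening: 0.0581
```

```bash
python3 - <<'E'
from h import *
s=robot.read_state();print(s['tool_pos'],s['force'])
im=robot.read_camera("scene")
im=cv2.resize(im[120:280,200:380,::-1],None,fx=4,fy=4);o=[im]
for a in(30,60):
    k=im.copy();overlay(k,s['tool_pos']+[0,0,.019],53,a,-.036,-.006,[200,120],4,(0,255,0)); o.append(k)
cv2.imwrite("pics/s5.png",np.hstack([x[150:520,120:380] for x in o]))
E
```

```text
[ 0.44457385 -0.13822744  0.09725426] [-0.58307823 -0.4393789  -2.26591526]
```

View pics/s5.png

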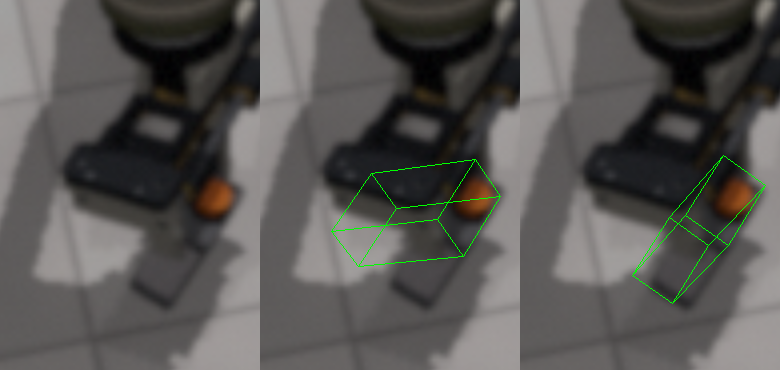

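Call:
play_rows([
  {"slide": [0, 0, 0.3], "roll": 0, "fingers": -1},
  {"slide": [0.1, 0.3, 0.5], "roll": 0.1, "fingers": -1},
  {"slide": [0.32, 0.75, 0], "roll": 0.36, "fingers": -1},
  {"slide": [0.32, 0.75, 0], "roll": 0.36, "fingers": -1},
  {"slide": [0.32, 0.75, 0], "roll": 0.36, "fingers": -1},
  {"slide": [0.32, 0.75, 0], "roll": 0.36, "fingers": -1},
  {"slide": [0.32, 0.75, 0], "roll": 0.36, "fingers": -1},
  {"slide": [0.32, 0.75, 0], "roll": 0.36, "fingers": -1},
  {"slide": [0.32, 0.75, 0], "roll": 0.36, "fingers": -1},
  {"slide": [0.32, 0.75, 0], "roll": 0.36, "fingers": -1},
  {"slide": [0.32, 0.75, 0], "roll": 0.36, "fingers": -1},
  {"slide": [0.32, 0.75, 0], "roll": 0.36, "fingers": -1},
  {"slide": [0.32, 0.75, 0], "roll": 0.36, "fingers": -1},
  {"slide": [0.32, 0.75, 0], "roll": 0.36, "fingers": -1},
  {"slide": [0.32, 0.75, 0], "roll": 0.36, "fingers": -1},
  {"slide": [0.25, 0.55, 0], "roll": 0.27, "fingers": -1},
  {"slide": [0, 0, 0], "roll": 0, "fingers": -1},
  {"slide": [0, 0, 0], "roll": 0, "fingers": -1},
], squeeze=6)

```text
t: 11.22
tool_pos: [0.5788, 0.1798, 0.1211]
orientation: [1.164, 1.237, -1.165]
force: [-0.0, 0.0, -1.9]
opening: 0.0579
```

```bash
cat >> h.py <<'E'
from scipy.spatial.transform import Rotation as Ro
def st():
    s=robot.read_state();M=Ro.from_rotvec(s['orientation']).as_matrix()
    print(round(s['t'],2),s['tool_pos'].round(4),'jaw yaw',np.degrees(np.arctan2(M[1,1],M[0,1])).round(2),'F',s['force'].round(2),'op',round(s['opening'],4));return s
def crop(n,c,r,w,h,sc,f):
    im=robot.read_camera(n)[r:r+h,c:c+w,::-1];im=cv2.resize(im,None,fx=sc,fy=sc,interpolation=cv2.INTER_CUBIC);cv2.imwrite(f"pics/{f}.png",im);return im
E
python3 - <<'E'
from h import *
s=st()
im=crop("scene",320,150,160,140,4,"s6");o=[im]
for a in(75,90):
    k=im.copy();overlay(k,s['tool_pos']+[0,0,.019],93.5,a,-.036,-.006,[320,150],4,(0,255,0)); o.append(k)
cv2.imwrite("pics/s6.png",np.hstack([x[100:540,50:310] for x in o]))
crop("top",150,130,160,140,4,"t6")
E
```

```text
11.22 [0.5788 0.1798 0.1211] jaw yaw 3.48 F [-0.02  0.04 -1.88] op 0.0579
```

View pics/s6.png

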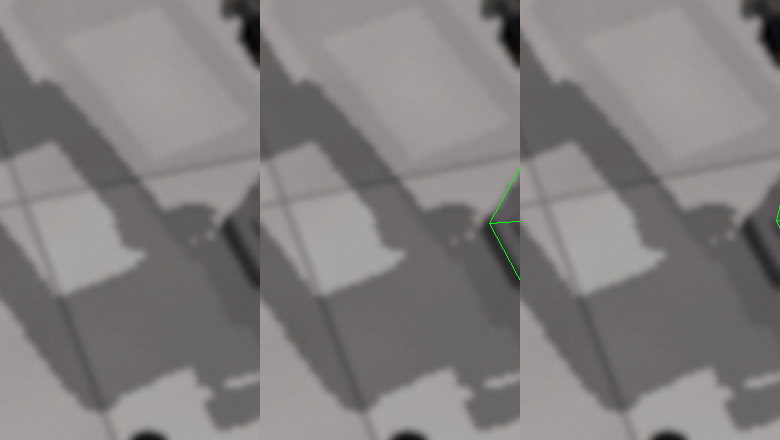

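View pics/t6.png

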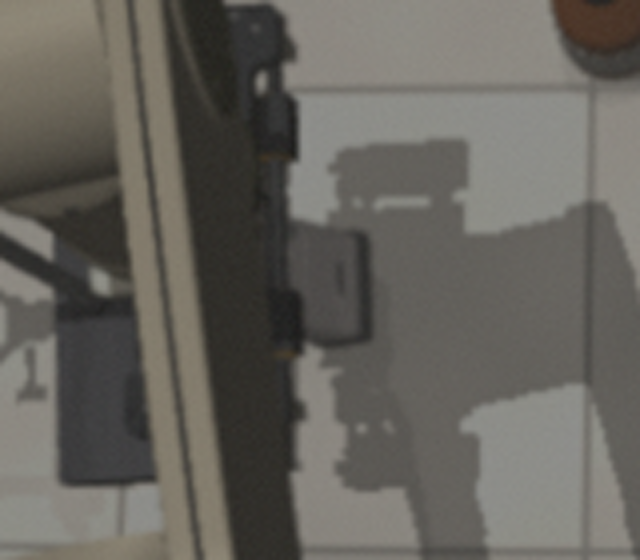

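```bash
python3 - <<'E'
from h import *
s=st()
im=crop("scene",350,130,100,140,4,"s7");o=[im]
for a in(60,75):
    k=im.copy();overlay(k,s['tool_pos']+[0,0,.019],93.5,a,-.036,-.006,[350,130],4,(0,255,0)); o.append(k)
cv2.imwrite("pics/s7.png",np.hstack([x[:,:260] for x in o]))
E
```

```text
11.32 [0.5789 0.1795 0.1211] jaw yaw 3.45 F [-0.17 -1.14 -1.9 ] op 0.0581
```

View pics/s7.png

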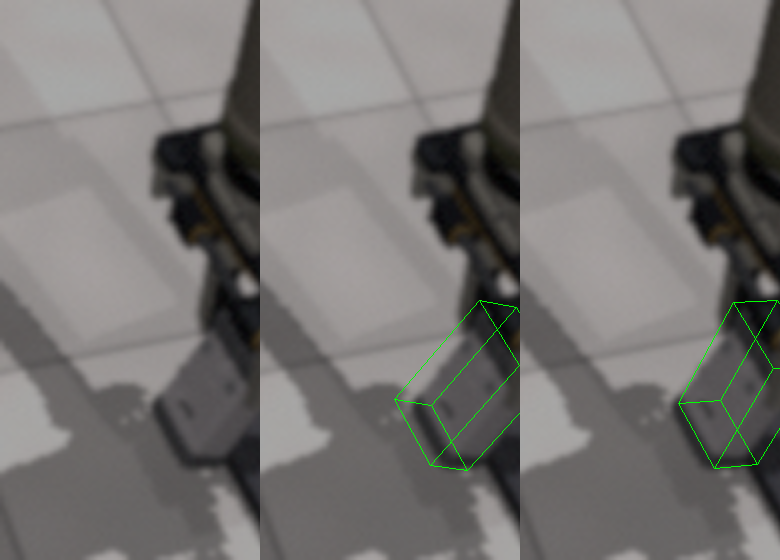

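Call:
play_rows([
  {"slide": [0, 0, 0.8], "roll": 0, "fingers": -1},
  {"slide": [0, 0, -0.8], "roll": 0, "fingers": -1},
  {"slide": [0, 0, 0.8], "roll": 0, "fingers": -1},
  {"slide": [0, 0, -0.8], "roll": 0, "fingers": -1},
  {"slide": [0, 0, 0.8], "roll": 0, "fingers": -1},
  {"slide": [0, 0, -0.8], "roll": 0, "fingers": -1},
  {"slide": [0, 0, 0], "roll": 0, "fingers": -1},
], squeeze=3)

```text
t: 12.25
tool_pos: [0.5775, 0.1792, 0.1193]
orientation: [1.162, 1.239, -1.168]
force: [-0.0, 0.1, -2.2]
opening: 0.0581
```

```bash
python3 - <<'E'
from h import *
s=st()
im=crop("scene",350,130,100,140,4,"s8");o=[im]
for a in(75,85):
    k=im.copy();overlay(k,s['tool_pos']+[0,0,.019],93.5,a,-.036,-.006,[350,130],4,(0,255,0)); o.append(k)
cv2.imwrite("pics/s8.png",np.hstack([x[:,:] for x in o])[200:])
E
```

```text
12.25 [0.5775 0.1792 0.1193] jaw yaw 3.46 F [-0.03  0.08 -2.18] op 0.0581
```

View pics/s8.png

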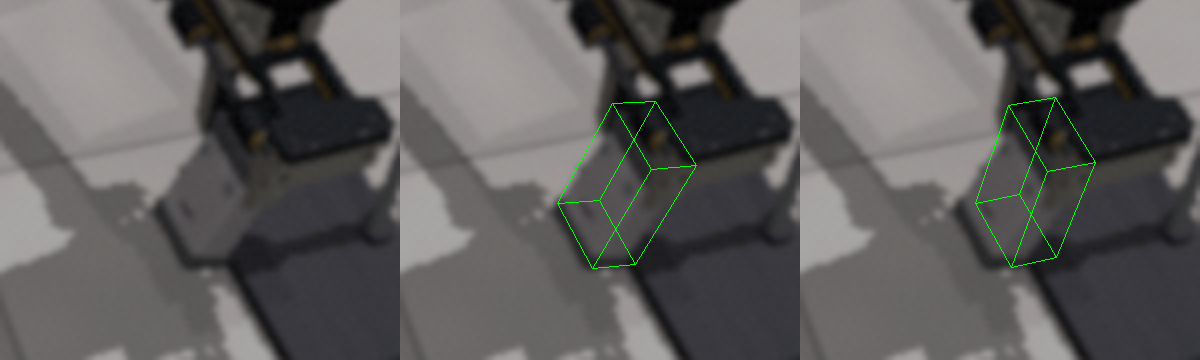

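Call:
play_rows([
  {"slide": [0, 0, -0.6], "roll": 0, "fingers": -1},
  {"slide": [0, 0, -0.6], "roll": 0, "fingers": -1},
  {"slide": [0, 0, -0.35], "roll": 0, "fingers": -1},
  {"slide": [0, 0, -0.1], "roll": 0, "fingers": -1},
  {"slide": [0, 0, 0], "roll": 0, "fingers": -1},
  {"slide": [0, 0, 0], "roll": 0, "fingers": -1},
])

```text
t: 13.05
tool_pos: [0.5794, 0.1802, 0.072]
orientation: [1.164, 1.237, -1.163]
force: [-0.5, 0.4, -1.4]
opening: 0.0577
```

Call:
play_rows([
  {"slide": [0, -0.05, -0.1], "roll": 0, "fingers": -1},
  {"slide": [0, -0.1, -0.07], "roll": 0, "fingers": -1},
  {"slide": [0, -0.15, -0.02], "roll": 0, "fingers": -1},
  {"slide": [0, 0, 0], "roll": 0, "fingers": -1},
])

```text
t: 13.55
tool_pos: [0.5796, 0.1706, 0.0662]
orientation: [1.165, 1.236, -1.164]
force: [1.1, -0.9, 2.1]
opening: 0.0581
```

Call:
play_rows([
  {"slide": [0, -0.15, 0], "roll": 0, "fingers": -1},
  {"slide": [0, -0.15, -0.02], "roll": 0, "fingers": -1},
  {"slide": [0, -0.15, -0.03], "roll": 0, "fingers": -1},
  {"slide": [0, 0, 0], "roll": 0, "fingers": -1},
])

```text
t: 14.05
tool_pos: [0.5793, 0.1571, 0.0645]
orientation: [1.164, 1.237, -1.164]
force: [1.6, -0.8, 2.1]
opening: 0.0582
```

```bash
python3 - <<'E'
from h import *
s=st()
im=crop("scene",340,160,120,140,4,"s9");o=[im]
for a in(80,90):
    k=im.copy();overlay(k,s['tool_pos']+[0,0,.019],93.5,a,-.036,-.006,[340,160],4,(0,255,0)); o.append(k)
cv2.imwrite("pics/s9.png",np.hstack([x[:,:360] for x in o])[100:])
crop("top",180,130,140,120,5,"t9")
E
```

```text
14.05 [0.5793 0.1571 0.0645] jaw yaw 3.48 F [ 1.65 -0.77  2.1 ] op 0.0582
```

View pics/s9.png

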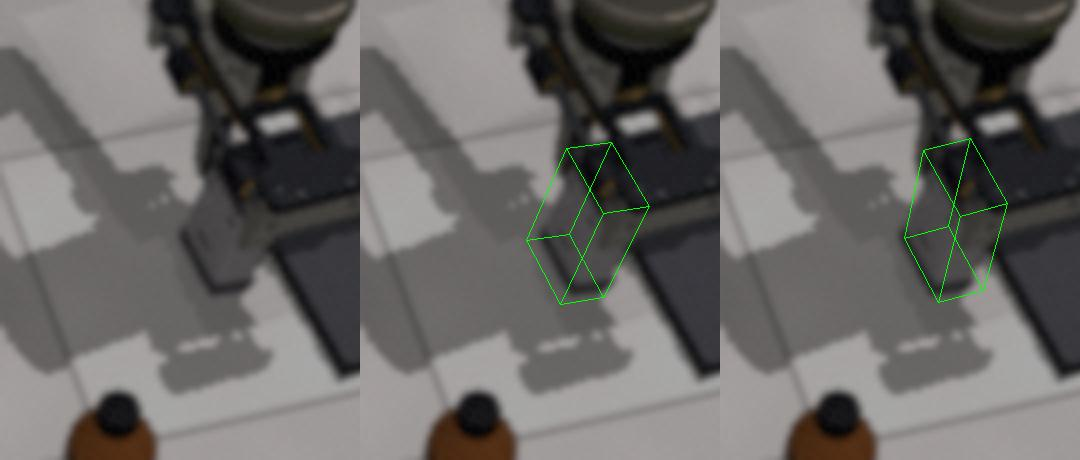

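View pics/t9.png

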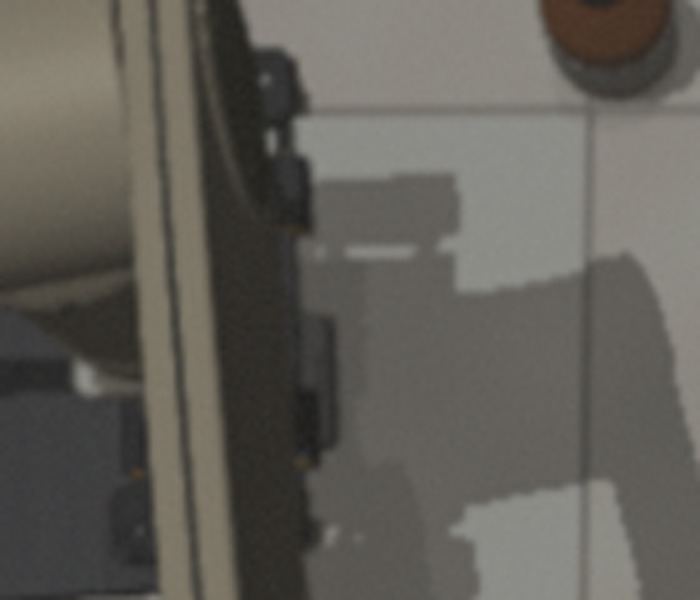

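Call:
play_rows([
  {"slide": [0, -0.12, -0.02], "roll": 0, "fingers": -1},
  {"slide": [0, -0.12, -0.02], "roll": 0, "fingers": -1},
  {"slide": [0, 0, 0], "roll": 0, "fingers": -1},
])

```text
t: 14.52
tool_pos: [0.5786, 0.1501, 0.0628]
orientation: [1.164, 1.238, -1.165]
force: [0.4, -0.7, 0.5]
opening: 0.0583
```

```bash
python3 - <<'E'
from h import *
s=st()
im=crop("scene",340,160,120,140,4,"s9");o=[im]
for a in(85,93):
    k=im.copy();overlay(k,s['tool_pos']+[0,0,.019],93.5,a,-.036,-.006,[340,160],4,(0,255,0)); o.append(k)
cv2.imwrite("pics/s10.png",np.hstack([x[:,:360] for x in o])[100:])
E
```

```text
14.53 [0.5786 0.1501 0.0628] jaw yaw 3.49 F [ 0.43 -0.72  0.49] op 0.0583
```

View pics/s10.png

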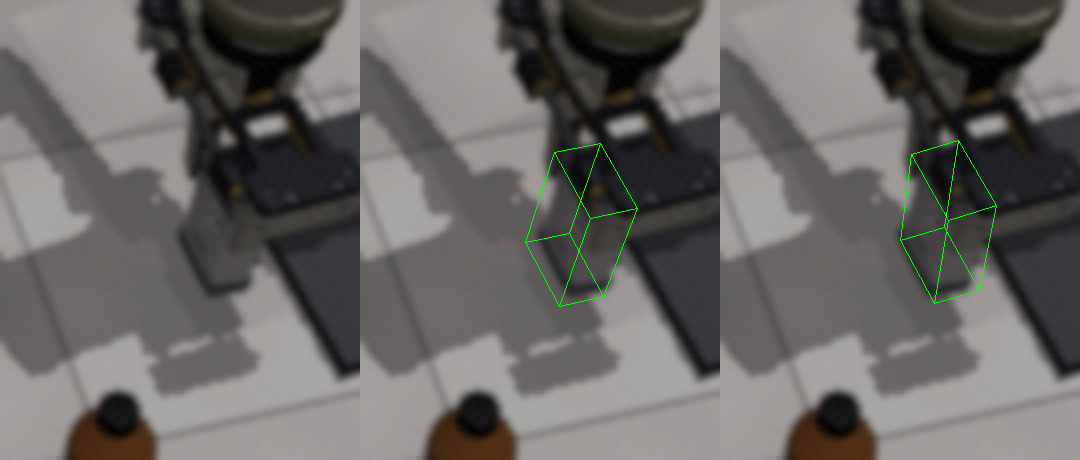

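Call:
play_rows([
  {"slide": [0, 0, 0], "roll": 0, "fingers": 0.6},
  {"slide": [0, 0, 0], "roll": 0, "fingers": 0.6},
  {"slide": [0, 0, 0], "roll": 0, "fingers": 0.6},
  {"slide": [0, 0, 0], "roll": 0, "fingers": 0.6},
])

```text
t: 15.08
tool_pos: [0.579, 0.1505, 0.0632]
orientation: [1.164, 1.238, -1.164]
force: [-0.6, 0.4, 0.5]
opening: 0.0741
```

```bash
python3 - <<'E'
from h import *
s=st()
im=crop("scene",340,160,120,140,4,"s9");o=[im]
for dz in(0,.006):
    k=im.copy();overlay(k,[s['tool_pos'][0],s['tool_pos'][1]+dz,.084],93.5,90,-.036,-.006,[340,160],4,(0,255,0)); o.append(k)
cv2.imwrite("pics/s11.png",np.hstack([x[:,:360] for x in o])[100:])
print([(round(r['p'],2),r['extent']) for r in robot.boxes_of("scene","timer")[:2]])
crop("top",180,130,140,120,5,"t11")
E
```

```text
15.07 [0.579  0.1505 0.0632] jaw yaw 3.51 F [-0.59  0.42  0.48] op 0.0741
[(0.81, [394.8, 237.8, 15.5, 37.4])]
```

View pics/s11.png

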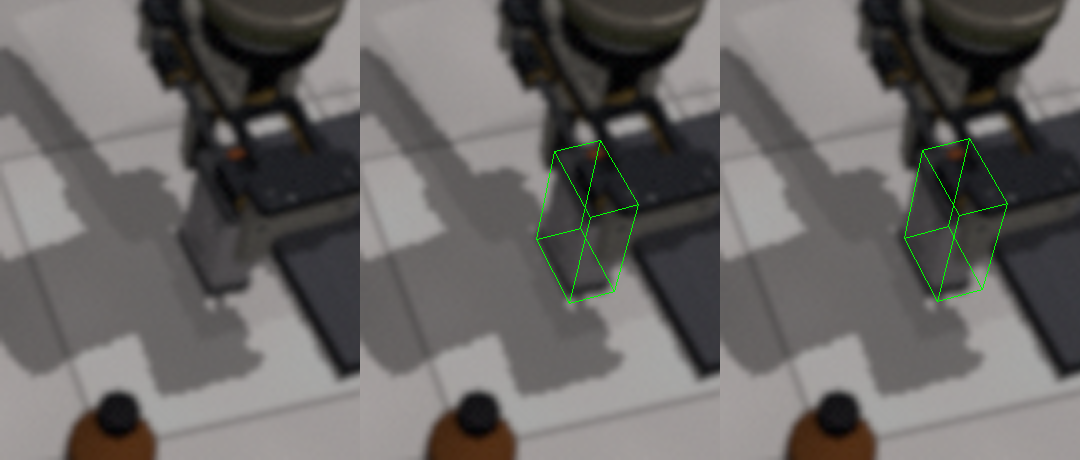

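View pics/t11.png

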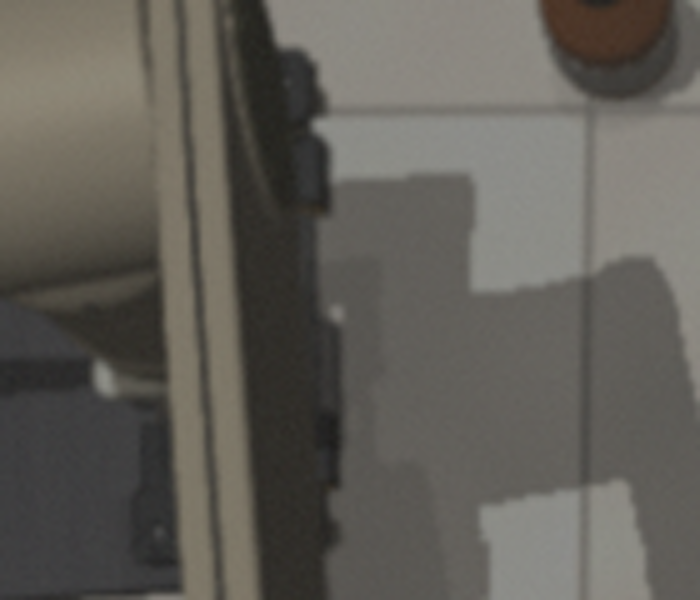

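Call:
play_rows([
  {"slide": [-0.05, 0.26, -0.1], "roll": 0, "fingers": 0.6},
  {"slide": [-0.03, 0.26, -0.1], "roll": 0, "fingers": 0.6},
  {"slide": [0, 0, 0], "roll": 0, "fingers": 0.4},
  {"slide": [0, 0, 0], "roll": 0, "fingers": 0.25},
  {"slide": [0, 0, 0], "roll": 0, "fingers": -1},
  {"slide": [0, 0, 0], "roll": 0, "fingers": -1},
  {"slide": [0, 0, 0], "roll": 0, "fingers": -1},
], squeeze=3)

```text
t: 16.1
tool_pos: [0.5768, 0.166, 0.0574]
orientation: [1.164, 1.237, -1.164]
force: [0.6, 0.2, -0.1]
opening: 0.0578
```

```bash
python3 - <<'E'
from h import *
s=st()
im=crop("scene",340,160,120,140,4,"s12");o=[im]
k=im.copy();overlay(k,[s['tool_pos'][0],s['tool_pos'][1],.076],93.5,90,-.028,.008,[340,160],4,(0,255,0)); o.append(k)
cv2.imwrite("pics/s12.png",np.hstack([x[:,:360] for x in o])[100:])
E
```

```text
16.1 [0.5768 0.166  0.0574] jaw yaw 3.5 F [ 0.6   0.19 -0.06] op 0.0578
```

View pics/s12.png

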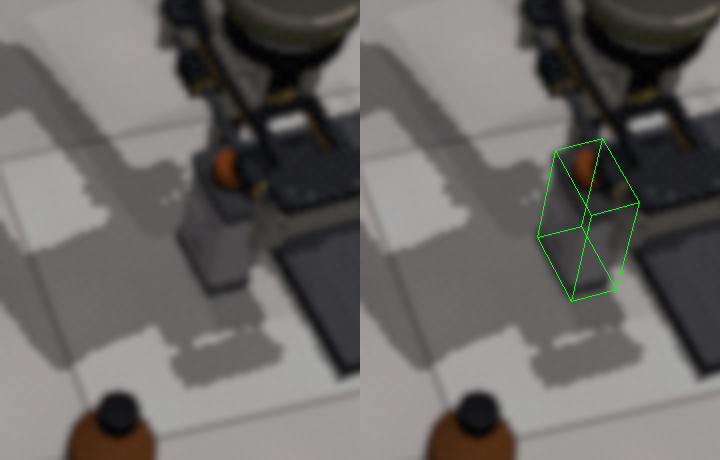

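Call:
play_rows([
  {"slide": [0, 0, 0], "roll": 0, "fingers": 0.5},
  {"slide": [0, 0, 0], "roll": 0, "fingers": 0.5},
  {"slide": [0, 0, 0], "roll": 0, "fingers": 0.5},
  {"slide": [0, -0.2, 0.45], "roll": 0, "fingers": 0.5},
  {"slide": [0, -0.2, 0.43], "roll": 0, "fingers": 0.5},
  {"slide": [0, 0, 0], "roll": 0, "fingers": 0.35},
  {"slide": [0, 0, 0], "roll": 0, "fingers": 0.27},
  {"slide": [0, 0, 0], "roll": 0, "fingers": -1},
  {"slide": [0, 0, 0], "roll": 0, "fingers": -1},
  {"slide": [0, 0, 0], "roll": 0, "fingers": -1},
], squeeze=3)

```text
t: 17.4
tool_pos: [0.5767, 0.1541, 0.0835]
orientation: [1.164, 1.238, -1.164]
force: [0.3, -1.0, 1.9]
opening: 0.0579
```

```bash
python3 - <<'E'
from h import *
s=st()
im=crop("scene",340,140,120,160,4,"s13");o=[im]
k=im.copy();overlay(k,[s['tool_pos'][0],s['tool_pos'][1],.090],93.5,90,-.042,-.004,[340,140],4,(0,255,0)); o.append(k)
cv2.imwrite("pics/s13.png",np.hstack([x[:,:360] for x in o])[100:])
E
```

```text
17.4 [0.5767 0.1541 0.0835] jaw yaw 3.52 F [ 0.34 -1.    1.9 ] op 0.0579
```

View pics/s13.png

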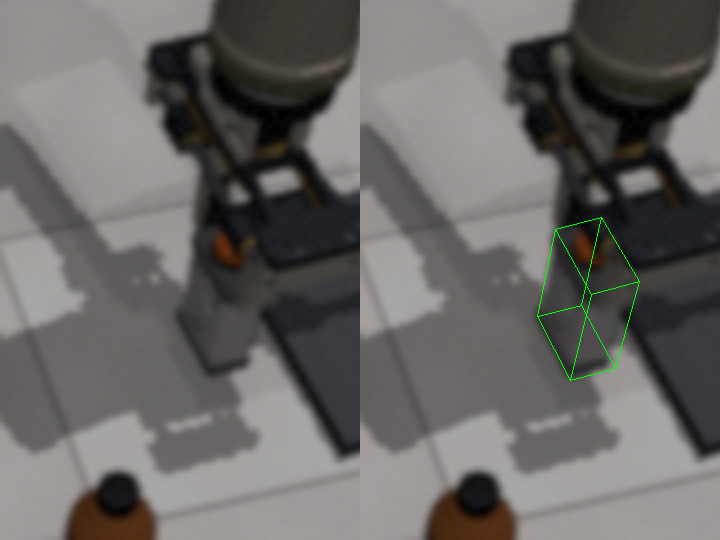

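Call:
play_rows([
  {"slide": [0, -0.15, 0], "roll": 0, "fingers": -1},
  {"slide": [0.01, -0.2, 0], "roll": 0, "fingers": -1},
  {"slide": [0.01, -0.2, 0], "roll": 0, "fingers": -1},
  {"slide": [0.01, -0.25, -0.02], "roll": 0, "fingers": -1},
  {"slide": [0, 0, 0], "roll": 0, "fingers": -1},
])

```text
t: 18.08
tool_pos: [0.5778, 0.1292, 0.0832]
orientation: [1.165, 1.237, -1.165]
force: [1.8, -0.4, 3.1]
opening: 0.058
```

```bash
python3 - <<'E'
from h import *
s=st()
im=crop("scene",340,140,120,160,4,"s14");o=[im]
for a in(92,102):
  k=im.copy();overlay(k,[s['tool_pos'][0],s['tool_pos'][1],.090],93.5,a,-.042,-.004,[340,140],4,(0,255,0)); o.append(k)
cv2.imwrite("pics/s14.png",np.hstack([x[:,:360] for x in o])[100:])
E
```

```text
18.07 [0.5778 0.1292 0.0832] jaw yaw 3.46 F [ 1.84 -0.43  3.09] op 0.058
```

View pics/s14.png

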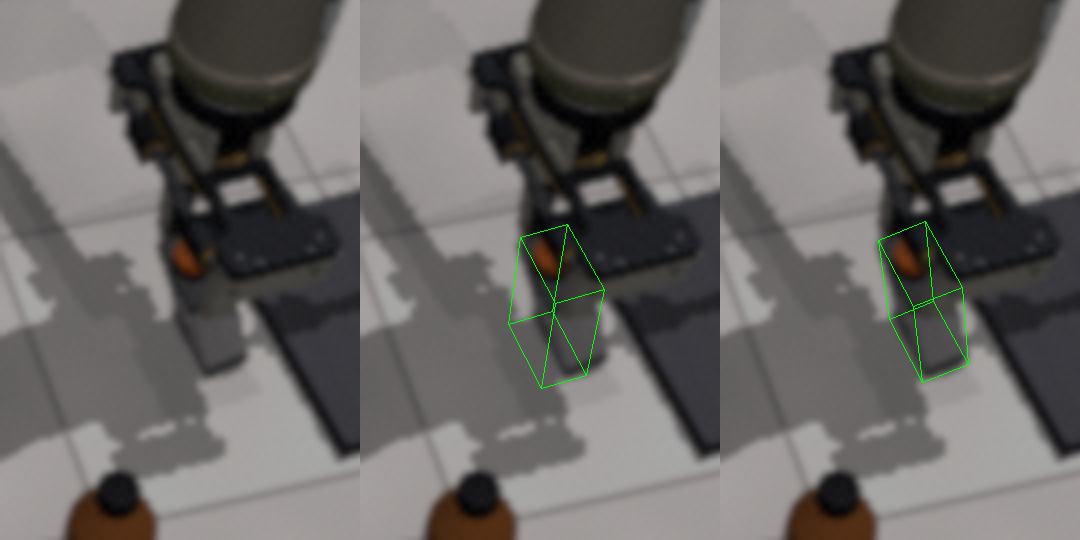

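Call:
play_rows([
  {"slide": [0.01, -0.22, -0.04], "roll": 0, "fingers": -1},
  {"slide": [0.01, -0.21, -0.05], "roll": 0, "fingers": -1},
  {"slide": [0.01, -0.22, -0.08], "roll": 0, "fingers": -1},
  {"slide": [0.01, -0.21, -0.09], "roll": 0, "fingers": -1},
  {"slide": [0.01, -0.2, -0.11], "roll": 0, "fingers": -1},
  {"slide": [0.01, -0.2, -0.12], "roll": 0, "fingers": -1},
  {"slide": [0.01, -0.17, -0.12], "roll": 0, "fingers": -1},
  {"slide": [0.01, -0.16, -0.13], "roll": 0, "fingers": -1},
  {"slide": [0.01, -0.17, -0.17], "roll": 0, "fingers": -1},
  {"slide": [0.01, -0.16, -0.18], "roll": 0, "fingers": -1},
  {"slide": [0, 0, 0], "roll": 0, "fingers": -1},
])

```text
t: 19.5
tool_pos: [0.5798, 0.0721, 0.0494]
orientation: [1.163, 1.239, -1.166]
force: [-0.2, -0.5, -1.0]
opening: 0.058
```

```bash
python3 - <<'E'
from h import *
s=st()
im=crop("scene",320,140,120,160,4,"s15");o=[im]
for a in(130,140):
  k=im.copy();overlay(k,s['tool_pos']+[0,0,.0065],93.5,a,-.042,-.004,[320,140],4,(0,255,0)); o.append(k)
cv2.imwrite("pics/s15.png",np.hstack([x[:,:360] for x in o])[100:])
E
```

```text
19.5 [0.5798 0.0721 0.0494] jaw yaw 3.49 F [-0.2  -0.54 -0.98] op 0.058
```

View pics/s15.png

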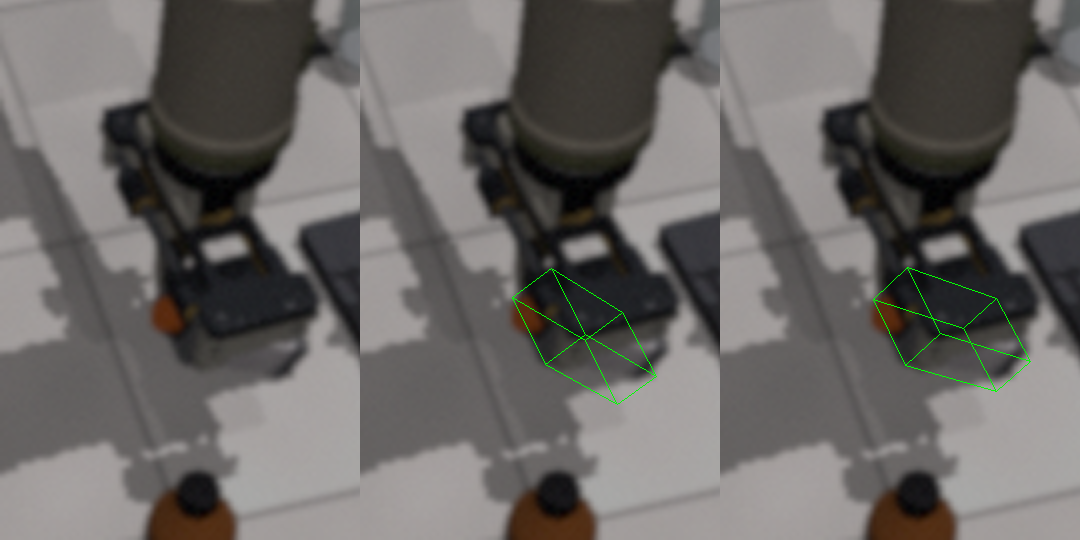

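Call:
play_rows([
  {"slide": [0.01, -0.14, -0.18], "roll": 0, "fingers": -1},
  {"slide": [0.01, -0.13, -0.18], "roll": 0, "fingers": -1},
  {"slide": [0.01, -0.1, -0.2], "roll": 0, "fingers": -1},
  {"slide": [0, -0.08, -0.2], "roll": 0, "fingers": -1},
  {"slide": [0, -0.06, -0.2], "roll": 0, "fingers": -1},
  {"slide": [0, -0.04, -0.15], "roll": 0, "fingers": -1},
  {"slide": [0, -0.02, -0.1], "roll": 0, "fingers": -1},
  {"slide": [0, 0, 0], "roll": 0, "fingers": -1},
])

```text
t: 20.55
tool_pos: [0.5811, 0.0555, 0.0136]
orientation: [1.164, 1.238, -1.164]
force: [0.1, -0.3, -1.6]
opening: 0.0582
```

```bash
python3 - <<'E'
from h import *
s=st()
im=crop("scene",320,140,120,160,4,"s16");o=[im]
for a in(170,180):
  k=im.copy();overlay(k,s['tool_pos']+[0,0,.0065],93.5,a,-.042,-.004,[320,140],4,(0,255,0)); o.append(k)
cv2.imwrite("pics/s16.png",np.hstack([x[:,:360] for x in o])[100:])
E
```

```text
20.55 [0.5811 0.0555 0.0136] jaw yaw 3.51 F [ 0.12 -0.27 -1.62] op 0.0582
```

View pics/s16.png

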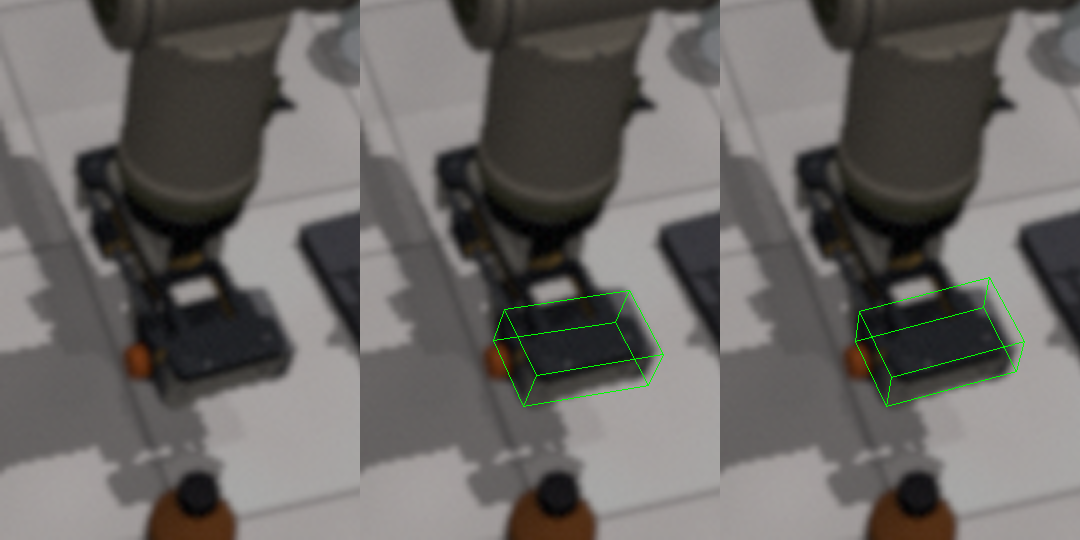

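Call:
play_rows([
  {"slide": [0, 0, -0.08], "roll": 0, "fingers": -1},
  {"slide": [0, 0, -0.06], "roll": 0, "fingers": -1},
  {"slide": [0, 0, -0.06], "roll": 0, "fingers": -1},
  {"slide": [0, 0, 0], "roll": 0, "fingers": -1},
  {"slide": [0, 0, 0], "roll": 0, "fingers": -1},
])

```text
t: 21.22
tool_pos: [0.5814, 0.0554, 0.008]
orientation: [1.164, 1.238, -1.164]
force: [0.4, -0.1, -1.4]
opening: 0.058
```

Call:
play_rows([
  {"slide": [0, 0, -0.06], "roll": 0, "fingers": -1},
  {"slide": [0, 0, -0.05], "roll": 0, "fingers": -1},
  {"slide": [0, 0, 0], "roll": 0, "fingers": -1},
  {"slide": [0, 0, 0], "roll": 0, "fingers": -1},
])

```text
t: 21.72
tool_pos: [0.5815, 0.0554, 0.0047]
orientation: [1.164, 1.238, -1.164]
force: [-1.4, -0.0, 3.5]
opening: 0.058
```

```bash
python3 - <<'E'
from h import *
s=st()
im=crop("scene",330,190,90,90,7,"s17")
crop("top",200,160,140,120,5,"t17")
E
```

```text
21.73 [0.5815 0.0554 0.0047] jaw yaw 3.51 F [-1.45 -0.05  3.49] op 0.058
```

View pics/s17.png

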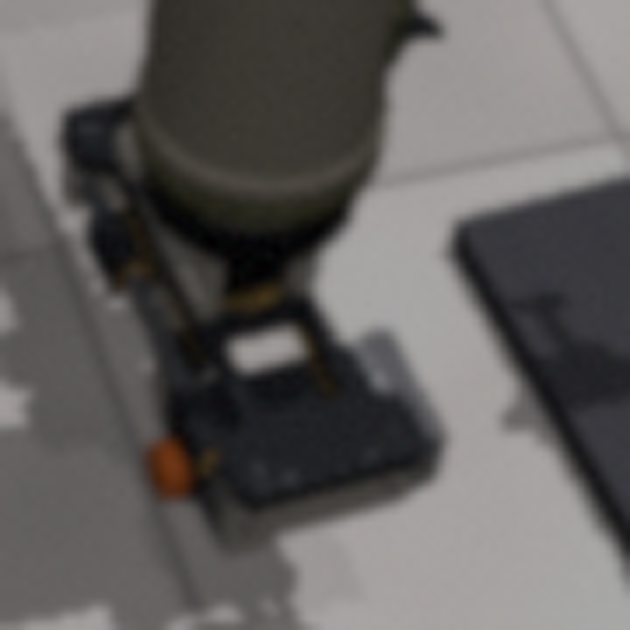

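View pics/t17.png

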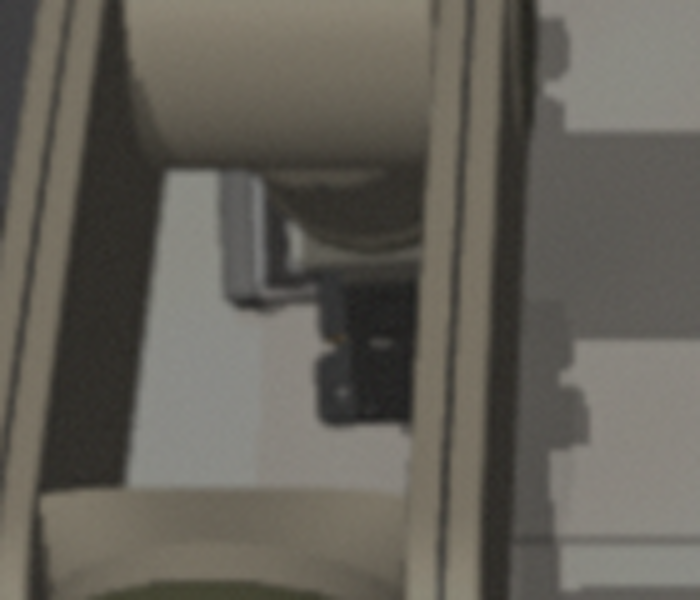

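Call:
play_rows([
  {"slide": [0, 0, 0], "roll": 0, "fingers": 0.35},
  {"slide": [0, 0, 0], "roll": 0, "fingers": 0.5},
  {"slide": [0, 0, 0], "roll": 0, "fingers": 0.6},
  {"slide": [0, 0, 0.5], "roll": 0, "fingers": 0.6},
  {"slide": [0, 0, 1], "roll": 0, "fingers": 0.6},
  {"slide": [0, 0, 1], "roll": 0, "fingers": 0.6},
  {"slide": [0, -0.3, 1], "roll": 0, "fingers": 0.6},
  {"slide": [0, -1, 0], "roll": 0, "fingers": 0.6},
  {"slide": [0, -1, 0], "roll": 0, "fingers": 0.6},
  {"slide": [0, -1, 0], "roll": 0, "fingers": 0},
  {"slide": [0, -1, 0], "roll": 0, "fingers": -1},
  {"slide": [0, 0, 0], "roll": 0, "fingers": -1},
])

```text
t: 23.32
tool_pos: [0.5818, -0.0756, 0.111]
orientation: [1.166, 1.235, -1.165]
force: [-0.4, 0.5, -0.3]
opening: 0.0495
```

```bash
python3 - <<'E'
from h import *
s=st()
im=crop("scene",330,180,100,100,6,"s18")
crop("top",180,130,160,140,5,"t18")
for n in("top","scene"):
    for t in("timer","timer_foot","button_end"):
        r=robot.mark_of(n,t)
        if r:print(n,t,round(r[0]['p'],2),r[0]['point'],px2w(n,r[0]['point'],[.017]).round(3))
E
```

```text
23.32 [ 0.5818 -0.0756  0.111 ] jaw yaw 3.36 F [-0.39  0.47 -0.31] op 0.0495
top timer 0.75 [267.7, 208.8] [[0.574 0.093 0.017]]
top timer_foot 0.81 [249.9, 205.2] [[0.581 0.132 0.017]]
scene timer 0.59 [374.4, 251.1] [[0.577 0.099 0.017]]
scene timer_foot 0.86 [387.8, 246.7] [[0.572 0.14  0.017]]
scene button_end 0.62 [353.6, 255.9] [[0.579 0.039 0.017]]
```

View pics/s18.png

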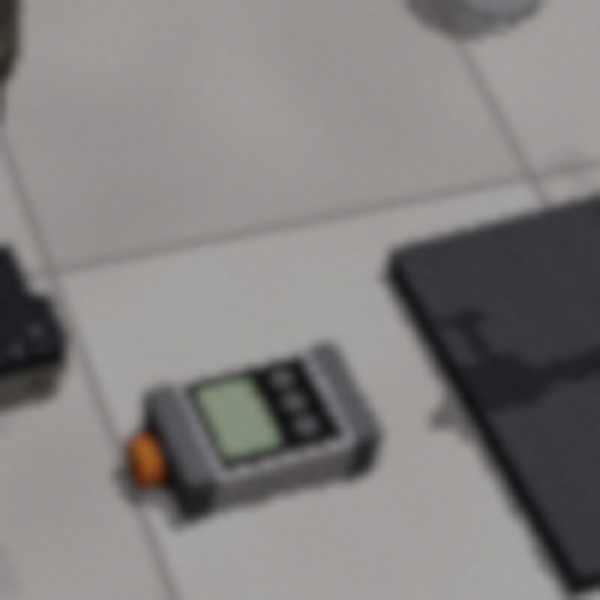

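View pics/t18.png

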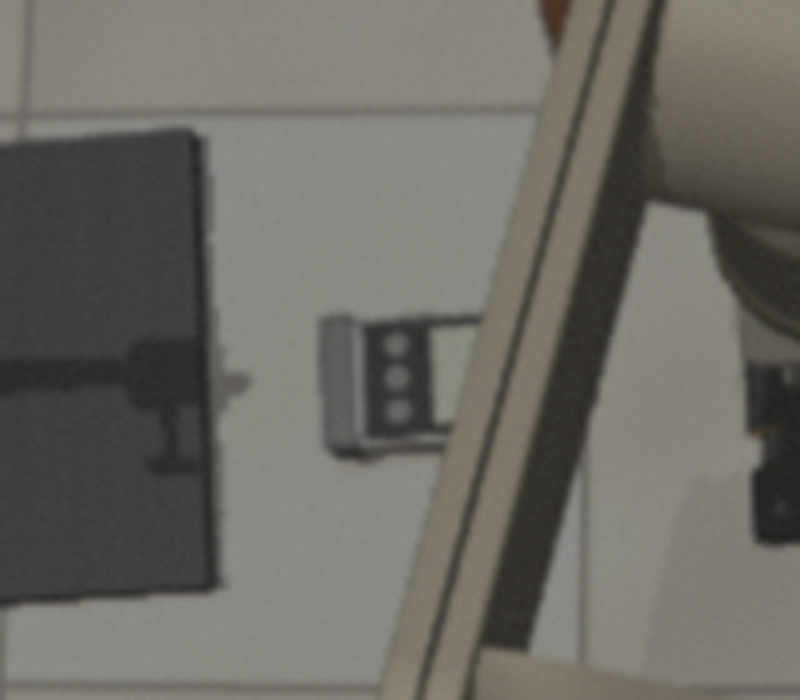

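```bash
python3 - <<'E'
from h import *
A=(np.array([(319,316),(326,452),(205,135),(216,585)])+.5)/5-.5+[180,130]
w=px2w("top",A,[.034,.034,.02,.02]);print(w.round(4))
for i in(0,2):
    d=w[i]-w[i+1];print(np.degrees(np.arctan2(d[1],d[0])),np.linalg.norm(d))
B=(np.array([(330,340),(382,432),(380,462),(212,495),(207,520),(150,395),(148,460)])+.5)/6-.5+[330,180]
w=px2w("scene",B,[.034,.034,0,.034,0,.034,.017]);print(w.round(4))
E
```

```text
[[0.6049 0.1431 0.034 ]
 [0.5473 0.1386 0.034 ]
 [0.6873 0.1978 0.02  ]
 [0.4928 0.1867 0.02  ]]
4.448545322108709 0.057798332324114306
3.2723033455115362 0.1948107377325394
[[0.5475 0.1372 0.034 ]
 [0.6031 0.1417 0.034 ]
 [0.5966 0.1483 0.    ]
 [0.6169 0.0567 0.034 ]
 [0.6075 0.0607 0.    ]
 [0.5572 0.047  0.034 ]
 [0.5803 0.04   0.017 ]]
```

Call:
play_rows([
  {"slide": [0, 0.5, 0], "roll": 0, "fingers": 0.8},
  {"slide": [-0.02, 0.9, 0], "roll": 0, "fingers": 0.8},
  {"slide": [-0.02, 0.9, 0], "roll": 0, "fingers": 0.8},
  {"slide": [-0.02, 0.9, 0], "roll": 0, "fingers": 0.8},
  {"slide": [-0.02, 0.9, 0], "roll": 0, "fingers": 0.8},
  {"slide": [-0.02, 0.87, 0], "roll": 0, "fingers": 0.8},
  {"slide": [0, 0, -0.8], "roll": 0, "fingers": 0.8},
  {"slide": [0, 0, -0.8], "roll": 0, "fingers": 0.8},
  {"slide": [0, 0, -0.8], "roll": 0, "fingers": 0.8},
  {"slide": [0, 0, -0.6], "roll": 0, "fingers": 0.8},
  {"slide": [0, 0, -0.3], "roll": 0, "fingers": 0.8},
  {"slide": [0, 0, 0], "roll": 0, "fingers": 0.8},
  {"slide": [0, 0, 0], "roll": 0, "fingers": 0.8},
])

```text
t: 25.35
tool_pos: [0.5793, 0.0755, 0.0117]
orientation: [1.165, 1.236, -1.163]
force: [-0.4, -0.0, -0.3]
opening: 0.0834
```

Call:
play_rows([
  {"slide": [0, 0, -0.12], "roll": 0, "fingers": 0.5},
  {"slide": [0, 0, 0], "roll": 0, "fingers": 0.35},
  {"slide": [0, 0, 0], "roll": 0, "fingers": -1},
  {"slide": [0, 0, 0], "roll": 0, "fingers": -1},
  {"slide": [0, 0, 0], "roll": 0, "fingers": -1},
  {"slide": [0, 0, 0], "roll": 0, "fingers": -1},
  {"slide": [-0.02, 0.3, 0], "roll": 0, "fingers": -1},
  {"slide": [-0.02, 0.35, 0], "roll": 0, "fingers": -1},
  {"slide": [-0.02, 0.35, 0], "roll": 0, "fingers": -1},
  {"slide": [-0.02, 0.3, 0], "roll": 0, "fingers": -1},
  {"slide": [0, 0.2, 0], "roll": 0, "fingers": -1},
  {"slide": [0, 0, 0], "roll": 0, "fingers": -1},
], squeeze=6)

```text
t: 26.85
tool_pos: [0.5761, 0.1217, 0.0073]
orientation: [1.164, 1.239, -1.163]
force: [0.3, 2.9, 3.2]
opening: 0.0579
```

Call:
play_rows([
  {"slide": [0, 0.05, 0], "roll": 0, "fingers": -1},
  {"slide": [0, 0.05, 0], "roll": 0, "fingers": -1},
  {"slide": [0, 0, 0], "roll": 0, "fingers": -1},
  {"slide": [0, 0, 0], "roll": 0, "fingers": -1},
])

```text
t: 27.35
tool_pos: [0.5763, 0.1231, 0.0073]
orientation: [1.164, 1.237, -1.164]
force: [-0.4, -3.5, 5.4]
opening: 0.0579
```

```bash
python3 - <<'E'
from h import *
s=st()
crop("scene",350,170,100,100,6,"s19")
crop("top",180,130,160,140,5,"t19")
E
```

```text
27.35 [0.5763 0.1231 0.0073] jaw yaw 3.49 F [-0.4  -3.49  5.38] op 0.0579
```

View pics/s19.png

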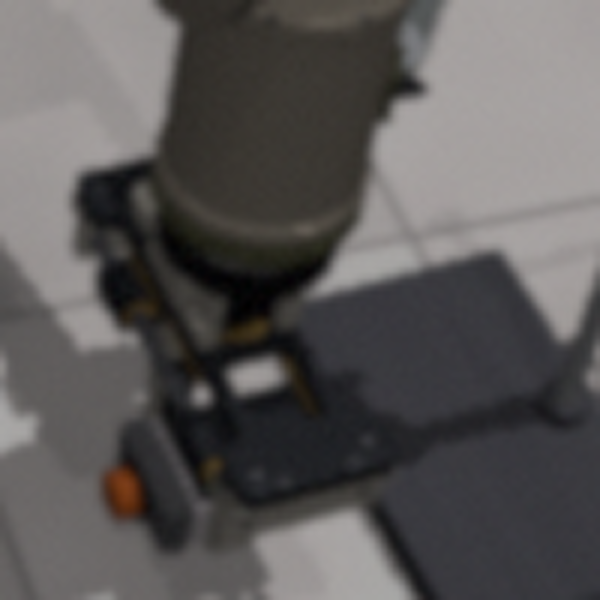

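View pics/t19.png

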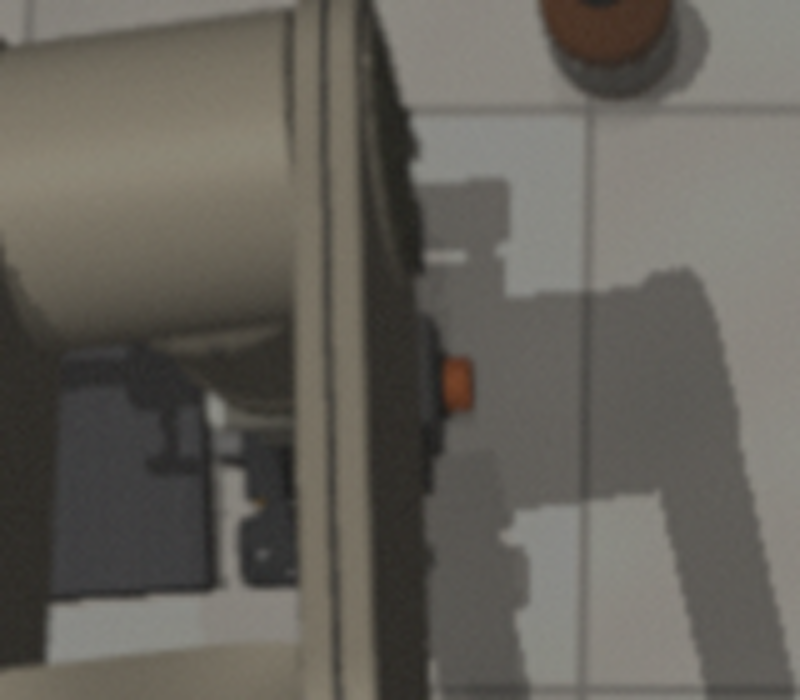

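Call:
play_rows([
  {"slide": [0, 0, 0], "roll": 0, "fingers": 0.3},
  {"slide": [0, 0, 0], "roll": 0, "fingers": 0.6},
  {"slide": [0, 0, 0], "roll": 0, "fingers": 0.7},
  {"slide": [0, 0, 0.5], "roll": 0, "fingers": 0.7},
  {"slide": [0, 0, 1], "roll": 0, "fingers": 0.7},
  {"slide": [0, 0, 1], "roll": 0, "fingers": 0.7},
  {"slide": [0, -0.5, 0.5], "roll": 0, "fingers": 0.7},
  {"slide": [0.03, -1, 0], "roll": 0, "fingers": 0},
  {"slide": [0.03, -1, 0], "roll": 0, "fingers": -1},
  {"slide": [0.03, -1, 0], "roll": 0, "fingers": -1},
  {"slide": [0, -1, 0], "roll": 0, "fingers": -1},
  {"slide": [0, -1, 0], "roll": 0, "fingers": -1},
  {"slide": [0, 0, 0], "roll": 0, "fingers": -1},
  {"slide": [0, 0, 0], "roll": 0, "fingers": -1},
])

```text
t: 29.2
tool_pos: [0.5785, -0.0417, 0.097]
orientation: [1.165, 1.238, -1.165]
force: [-0.1, -0.1, 0.1]
opening: 0.0136
```

```bash
python3 - <<'E'
from h import *
s=st()
crop("scene",350,180,100,100,6,"s20")
crop("top",180,130,160,140,5,"t20")
E
```

```text
29.2 [ 0.5785 -0.0417  0.097 ] jaw yaw 3.46 F [-0.12 -0.07  0.14] op 0.0136
```

View pics/s20.png

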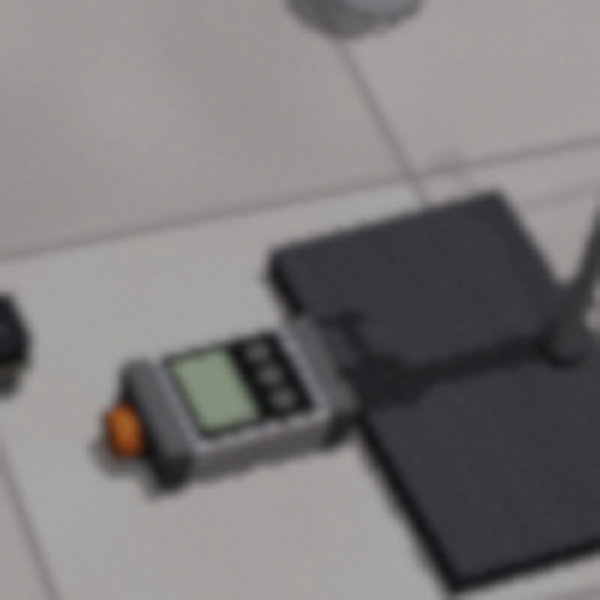

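View pics/t20.png

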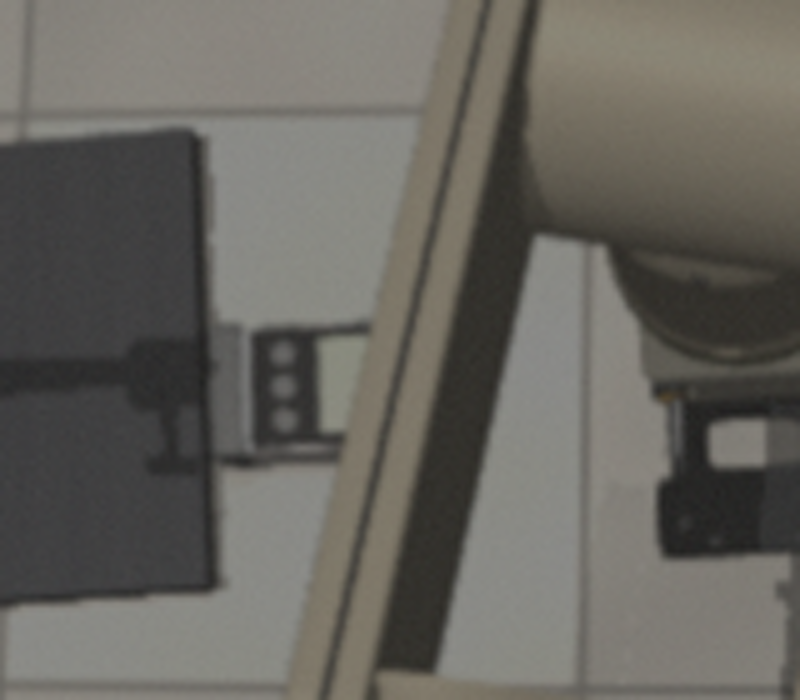

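```bash
python3 - <<'E'
from h import *
B=(np.array([(120,433),(107,425),(165,490),(345,440),(355,405)])+.5)/6-.5+[350,180]
print(px2w("scene",B,[.017,.017,0,0,.034]).round(4))
A=(np.array([(211,327),(218,462)])+.5)/5-.5+[180,130]
print(px2w("top",A,[.034]).round(4))
A=(np.array([(472,385)])+.5)/5-.5+[180,130]
print("btn in t19",px2w("top",A,[.017]).round(4))
E
```

```text
[[0.5763 0.0854 0.017 ]
 [0.5705 0.0811 0.017 ]
 [0.6006 0.1005 0.    ]
 [0.5947 0.1911 0.    ]
 [0.5993 0.1881 0.034 ]]
[[0.6004 0.189  0.034 ]
 [0.5431 0.1842 0.034 ]]
btn in t19 [[0.5784 0.08   0.017 ]]
```

Call:
play_rows([
  {"slide": [0, 0.7, 0], "roll": 0, "fingers": -1},
  {"slide": [0, 0.7, -0.6], "roll": 0, "fingers": -1},
  {"slide": [-0.03, 0.7, -0.8], "roll": 0, "fingers": -1},
  {"slide": [0, 0.5, -0.8], "roll": 0, "fingers": -1},
  {"slide": [0, 0, -0.5], "roll": 0, "fingers": -1},
  {"slide": [0, 0, -0.2], "roll": 0, "fingers": -1},
  {"slide": [0, 0, 0], "roll": 0, "fingers": -1},
  {"slide": [0, 0, 0], "roll": 0, "fingers": -1},
])

```text
t: 30.3
tool_pos: [0.5788, 0.036, 0.0111]
orientation: [1.165, 1.236, -1.163]
force: [-1.3, -0.7, -0.4]
opening: 0.0001
```

```bash
python3 - <<'E'
from h import *
s=st()
crop("scene",330,180,100,100,6,"s21")
crop("top",180,150,120,100,6,"t21")
E
```

```text
30.3 [0.5788 0.036  0.0111] jaw yaw 3.47 F [-1.28 -0.74 -0.39] op 0.0001
```

View pics/s21.png

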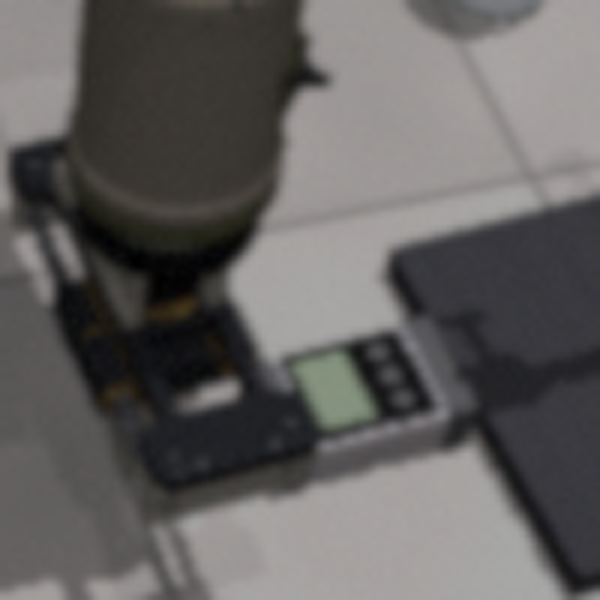

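View pics/t21.png

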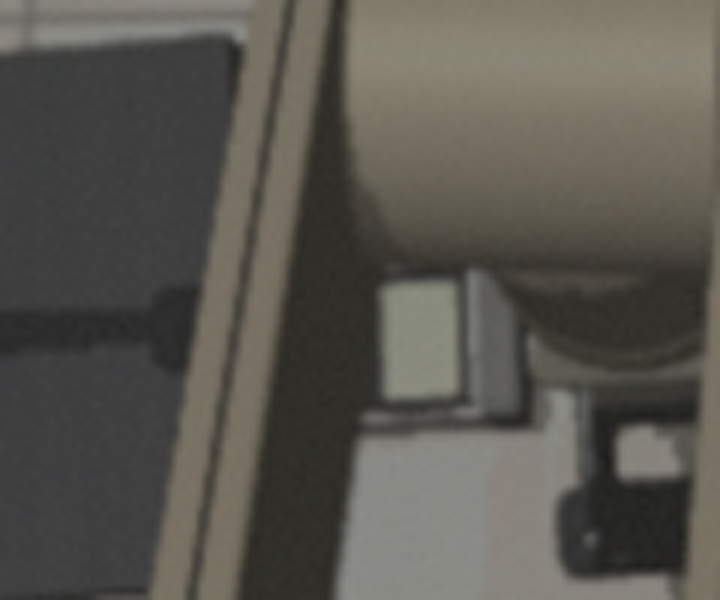

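Call:
play_rows([
  {"slide": [0, 0.3, 0], "roll": 0, "fingers": -1},
  {"slide": [-0.02, 0.3, 0], "roll": 0, "fingers": -1},
  {"slide": [-0.02, 0.1, 0], "roll": 0, "fingers": -1},
  {"slide": [0, 0, 0], "roll": 0, "fingers": -1},
  {"slide": [0, 0, 0], "roll": 0, "fingers": -1},
])

```text
t: 31.02
tool_pos: [0.5766, 0.0574, 0.0101]
orientation: [1.164, 1.238, -1.164]
force: [-0.3, 1.0, -0.2]
opening: 0.0002
```

Call:
play_rows([
  {"slide": [0, 0.1, 0], "roll": 0, "fingers": -1},
  {"slide": [0, 0.1, 0], "roll": 0, "fingers": -1},
  {"slide": [0, 0, 0], "roll": 0, "fingers": -1},
  {"slide": [0, 0, 0], "roll": 0, "fingers": -1},
])

```text
t: 31.52
tool_pos: [0.5767, 0.0635, 0.0101]
orientation: [1.164, 1.238, -1.164]
force: [0.5, -1.2, -0.7]
opening: 0.0007
```

Call:
play_rows([
  {"slide": [0, 0.1, 0], "roll": 0, "fingers": -1},
  {"slide": [0, 0, 0], "roll": 0, "fingers": -1},
  {"slide": [0, 0, 0], "roll": 0, "fingers": -1},
])

```text
t: 31.9
tool_pos: [0.5767, 0.0665, 0.0101]
orientation: [1.164, 1.238, -1.164]
force: [-0.4, 0.1, -0.6]
opening: 0.0005
```

Call:
play_rows([
  {"slide": [0, 0.1, 0], "roll": 0, "fingers": -1},
  {"slide": [0, 0, 0], "roll": 0, "fingers": -1},
  {"slide": [0, 0, 0], "roll": 0, "fingers": -1},
])

```text
t: 32.28
tool_pos: [0.5767, 0.0695, 0.0101]
orientation: [1.164, 1.238, -1.164]
force: [-0.3, -0.3, -0.8]
opening: 0.0004
```

Call:
play_rows([
  {"slide": [0, 0.08, 0], "roll": 0, "fingers": -1},
  {"slide": [0, 0, 0], "roll": 0, "fingers": -1},
  {"slide": [0, 0, 0], "roll": 0, "fingers": -1},
])

```text
t: 32.65
tool_pos: [0.5767, 0.0719, 0.0101]
orientation: [1.164, 1.238, -1.164]
force: [0.5, -0.4, -0.2]
opening: 0.0004
```

Call:
play_rows([
  {"slide": [0, 0.06, 0], "roll": 0, "fingers": -1},
  {"slide": [0, 0, 0], "roll": 0, "fingers": -1},
  {"slide": [0, 0, 0], "roll": 0, "fingers": -1},
])

```text
t: 33.02
tool_pos: [0.5767, 0.0737, 0.0101]
orientation: [1.164, 1.238, -1.164]
force: [-0.8, -0.1, -0.2]
opening: 0.0003
```

Call:
play_rows([
  {"slide": [0, 0.06, 0], "roll": 0, "fingers": -1},
  {"slide": [0, 0, 0], "roll": 0, "fingers": -1},
  {"slide": [0, 0, 0], "roll": 0, "fingers": -1},
])

```text
t: 33.4
tool_pos: [0.5767, 0.0756, 0.0101]
orientation: [1.164, 1.238, -1.164]
force: [-0.8, 0.5, -0.1]
opening: 0.0004
```

Call:
play_rows([
  {"slide": [0, 0.05, 0], "roll": 0, "fingers": -1},
  {"slide": [0, 0, 0], "roll": 0, "fingers": -1},
  {"slide": [0, 0, 0], "roll": 0, "fingers": -1},
])

```text
t: 33.78
tool_pos: [0.5768, 0.0766, 0.0102]
orientation: [1.164, 1.237, -1.164]
force: [1.4, -3.8, -0.5]
opening: 0.0009
```

Call:
play_rows([
  {"slide": [0, 0.08, 0], "roll": 0, "fingers": -1},
  {"slide": [0, 0, 0], "roll": 0, "fingers": -1},
])

```text
t: 34.02
tool_pos: [0.5768, 0.0792, 0.0102]
orientation: [1.164, 1.237, -1.164]
force: [0.9, -5.1, 0.0]
opening: 0.0008
```

Call:
play_rows([
  {"slide": [0, 0.06, 0], "roll": 0, "fingers": -1},
  {"slide": [0, 0, 0], "roll": 0, "fingers": -1},
])

```text
t: 34.28
tool_pos: [0.5768, 0.0809, 0.0102]
orientation: [1.164, 1.237, -1.164]
force: [0.8, -4.9, 0.2]
opening: 0.0006
```

Call:
play_rows([
  {"slide": [0, 0.03, 0], "roll": 0, "fingers": -1},
  {"slide": [0, 0.02, 0], "roll": 0, "fingers": -1},
])

```text
t: 34.52
tool_pos: [0.577, 0.0812, 0.0103]
orientation: [1.162, 1.236, -1.165]
force: [1.3, -12.4, 0.3]
opening: 0.0004
```

Call:
play_rows([
  {"slide": [0, 0, 0], "roll": 0, "fingers": -1},
  {"slide": [0, 0, 0], "roll": 0, "fingers": -1},
  {"slide": [0, 0, 0], "roll": 0, "fingers": -1},
  {"slide": [0, -0.1, 0], "roll": 0, "fingers": -1},
  {"slide": [0, -0.15, 0], "roll": 0, "fingers": -1},
  {"slide": [0, -0.4, 0], "roll": 0, "fingers": -1},
  {"slide": [0, -0.8, 0], "roll": 0, "fingers": -1},
  {"slide": [0, -0.5, 0.8], "roll": 0, "fingers": -1},
  {"slide": [0, -0.5, 1], "roll": 0, "fingers": -1},
  {"slide": [0, -1, 1], "roll": 0, "fingers": -1},
  {"slide": [0, -1, 0.5], "roll": 0, "fingers": -1},
  {"slide": [0, -1, 0], "roll": 0, "fingers": -1},
  {"slide": [0, 0, 0], "roll": 0, "fingers": -1},
  {"slide": [0, 0, 0], "roll": 0, "fingers": -1},
])

```text
t: 36.28
tool_pos: [0.5763, -0.0804, 0.1088]
orientation: [1.165, 1.239, -1.164]
force: [0.2, 0.6, -0.1]
opening: 0.0002
```

```bash
python3 - <<'E'
from h import *
s=st()
crop("scene",330,180,100,100,6,"s22")
im=crop("top",180,130,160,140,5,"t22")
E
```

```text
36.27 [ 0.5763 -0.0804  0.1088] jaw yaw 3.49 F [ 0.23  0.55 -0.08] op 0.0002
```

View pics/s22.png

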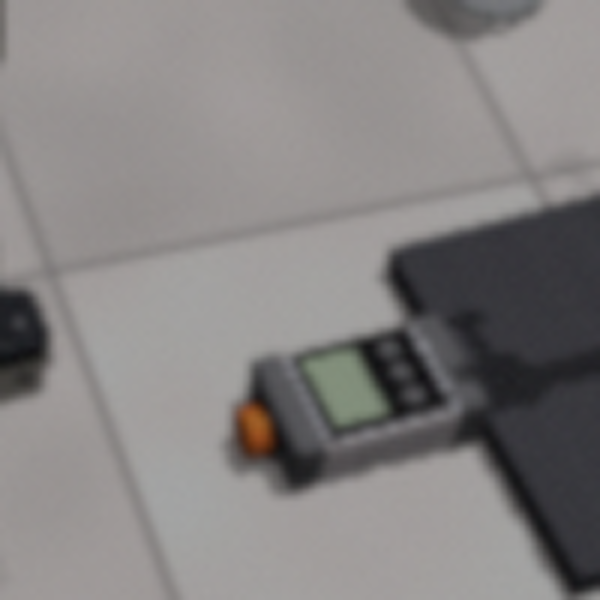

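View pics/t22.png

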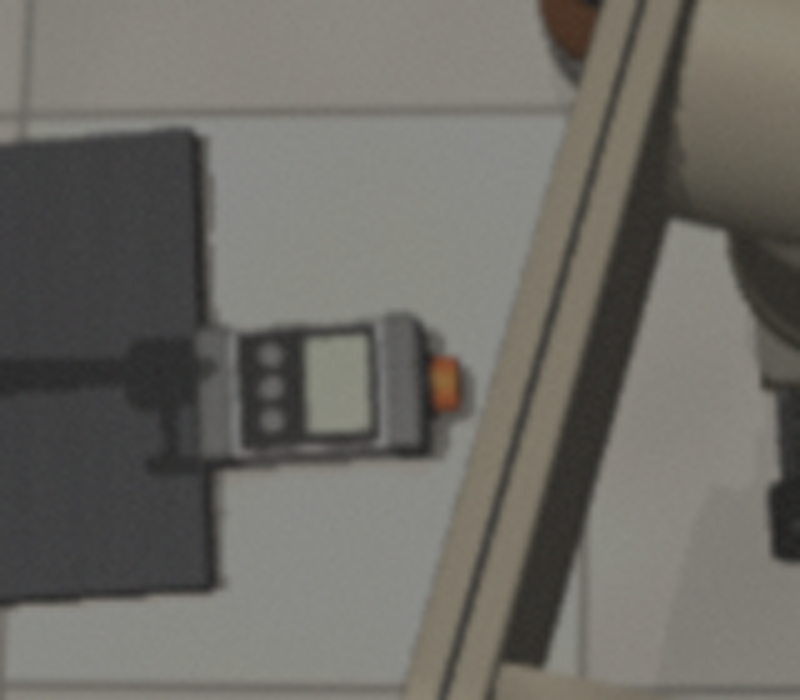

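```bash
python3 - <<'E'
from h import *
A=(np.array([(198,327),(206,463),(205,135),(216,585),(412,313),(428,455),(462,385)])+.5)/5-.5+[180,130]
w=px2w("top",A,[.034,.034,.02,.02,.034,.034,.017]);print(w.round(4))
f=(w[0]+w[1])/2;b=(w[4]+w[5])/2
print("yaw",np.degrees(np.arctan2(*(f-b)[[1,0]])),"len",np.linalg.norm(f-b),"foot",f)
e=w[2]-w[3];e/=np.linalg.norm(e);n=np.array([-e[1],e[0],0]);print("edge yaw",np.degrees(np.arctan2(e[1],e[0])),"foot gap",(f-w[3])@n, "along from mid",(f-(w[2]+w[3])/2)@e, "btn out",(b-w[6])[:2])
for n in("top","scene"):
    im=robot.read_camera(n);cv2.imwrite(f"pics/{n}end.png",im[:,:,::-1])
for n in("meter","amber_bottle","white_jar","beaker","dish","spatula"):
    r=robot.mark_of("scene",n);print(n,[round(float(v)) for v in r[0]['point']] if r else None)
E
```

```text
[[0.6004 0.1946 0.034 ]
 [0.5426 0.1893 0.034 ]
 [0.6873 0.1978 0.02  ]
 [0.4928 0.1867 0.02  ]
 [0.606  0.1037 0.034 ]
 [0.546  0.0957 0.034 ]
 [0.5784 0.0843 0.017 ]]
yaw 92.79311794498547 len 0.09234257127844324 foot [0.57154843 0.19195955 0.034     ]
edge yaw 3.2723033455115367 foot gap 0.0007621378558749993 along from mid -0.018520060593630514 btn out [-0.00234669  0.01543329]
meter [408, 245]
amber_bottle [365, 306]
white_jar [304, 323]
beaker [411, 179]
dish [415, 179]
spatula [201, 280]
```

View pics/sceneend.png

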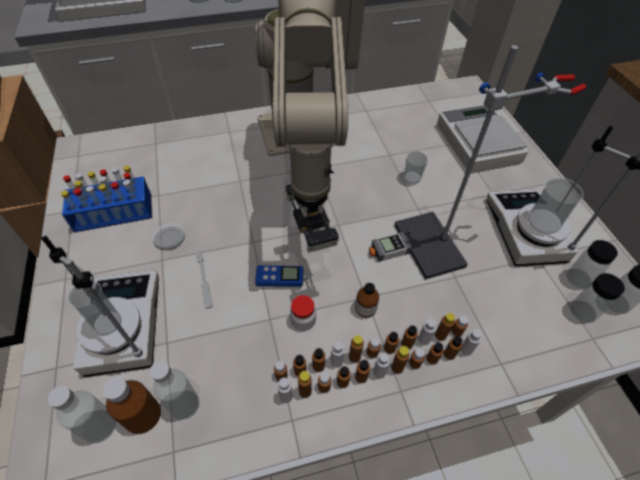

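```bash
python3 -c "
from plant import robot
print(robot.close_job())"
```

```text
the job is handed in; nothing more can be done
None
```

The timer now lies face up with its foot against the facing long edge of the stand's base. The start button was pushed in and let go, and the job is handed in (it reports no verdict).

- **Turning it over:** I let the timer pivot in a light 3 N grip until it hung foot-down, then stood it on its foot. I re-gripped it by the button end and lowered it slowly onto its back. Then I slid it to the base.
- **Button press:** I pushed the button with the shut fingers until the force rose from about 5 N to 12.4 N at the end of its travel. I held it there about 0.4 s, with it close to fully in for about 0.25 s before that, and let go.
- **Last check from the pictures:**
  - Foot end: about 1 mm from the edge and 19 mm off its middle.
  - Squareness: within 0.5 degrees.
  - Button: sticks out about 14 to 15 mm.
  - Gripper: clear of everything.
- **Bystanders:** The bottle, jar, beaker, dish, spatula and meter look unmoved in the last scene picture. The detector's last marks for the dish and meter landed on the beaker and the stand, so for those two I relied on the picture.
- **What disagreed:** After the grip-slide I took the timer to be braced, but comparing pictures shows it moved about 5 mm more as the fingers came up to the button. The force only rose above 3 N after that, so the press itself appears to have been braced. Force readings were noisy by about 1 N.

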